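# Put the meter and the module away in the instrument cabinet

## Robot

A 6-joint arm with a two-finger parallel gripper is mounted at the origin on a cart in front of the work surface, level with it; the furniture and walls round the work are solid. World frame = base frame: x ahead of the robot, y to its left, z up, the work surface at z = 0. Lengths are in mm, angles in rad, forces in N, time in s.
With the tool pointing down it reaches from about 325 to 875 mm from the base axis. Payload 4.4 kg.
Tool frame: the origin (TCP) lies on the centre line of the jaws, within the pads' length; the fingertips stand 22 mm ahead of it and the grasp point (between the pads) lies 3 mm ahead of it; z points along the fingers, y is the line along which they close (so a half turn about z gives the same grasp; the last joint's range is limited). The gripper opens to 85 mm and grips with 20 to 120 N. Pads are 22 mm wide; open, the fingers measure 114 mm over their backs; the gripper's body (76 mm by 85 mm) begins 54 mm behind the grasp point. The pads swing forward as they close: fully open they stand 13 mm farther back than shut.
Start: joints at [0.959, 0.207, 1.542, -0, 1.393, -0.15], TCP at [256.207, 514.768, 253.282] pointing down, gripper open.
Joint ranges: [-2.73, 2.73], [-0.86, 2.22], [0.23, 2.46], [-1.11, 4.25], [0.08, 2.63], [-2.82, 2.82]. Speed limits (rad/s): [2.79, 2.79, 3.14, 3.14, 3.14, 3.14].

## Interface

Orientations are given as a unit quaternion [x, y, z, w].
In Python, from workcell import r, cams, hand_in gives the robot as it stands.
- The arm moves only by the tool servo_tool, never from a script. Its argument "rows" is one flat list of numbers, 7 for each row, row after row: the turn, a rotation vector about the tool's x, y, z each as a share of pi/2 rad, from -1 to 1, then the shift along the tool's x, y, z each as a share of 0.25 m, from -1 to 1, then the closure, from -1 (fully open) to 1 (shut). In form: [ax, ay, az, x, y, z, grip, ax, ay, az, x, y, z, grip, ...]. A call has 1 to 20 rows; each row shifts and turns the commanded pose from where the row before left it, along the tool's axes as they then stand; what a row does not reach is not made up. A row lasts 1/12 s, in which the tool goes at most 41.7 mm and 7.16 degrees, less where a joint would pass 70% of its speed; a pose out of reach is approached as far as the arm can. A call with a number of a shift or a turn outside -1 to 1 is refused whole. A call with a gripper value outside its range is refused whole. The fingers move at their own pace and stop on an object; the grip force is fixed at half the most. Time passes only in rows, so rows that do not move let the fingers close. It gives the time, the measured TCP pose, the force, the opening and the grip force at its end, in the units of the state.
- r.state(): the state, without advancing time (a new reading comes with each control period).
- cams.capture(name): name is "side" or "top"; returns a dict with "color" (420x560x3 uint8, red, green, blue), "range_z" (420x560 float32, mm along the optical axis (not along the pixel's ray), 0 where there is no reading), "vfov" (degrees; the focal length in pixels is half the picture's height over the tangent of half this angle, whatever the lens; pixels are square), "cx", "cy" (the principal point, pixels), "view" (4x4, takes a point from world to camera coordinates). Camera axes: x right, y down, z forward; pixel columns grow to the right and rows downward; lengths in mm; the calibration is good to about 2 mm. A picture is of the moment at which its call begins.
- hand_in(): hands the job in; it is judged then, once.
The state is a dict: "clock": time; "qpos": joint angles; "joint_vel": joint speeds; "joint_efforts": joint torques, N m; "position": TCP position; "tool_rot": TCP orientation; "force": force on the tool from outside, world axes, zero at the start; "ft_torque": the same for the moment, N m; "opening": finger opening in mm; "grasp_force": force on a finger pad.
Only numpy, scipy, OpenCV 4.12 (cv2) and the standard library are available. Lean on these libraries where they do the work, as an engineer would, in place of code of your own. Each camera call takes 0.05 s, during which the arm holds its last target. There are 200 camera calls.

## Task

Put the instruments away: lay the grey plug-in module that was left on top of the cabinet flat in its foam recess in the shallow upper drawer and slide that drawer fully shut, and lay the orange multimeter from its sloping stand, face up, in the foam recess of the deeper lower drawer and slide that fully shut too. While the upper drawer is out it covers the lower one; if it is not out far enough, draw it out first. Set both things down rather than dropping them, and leave the bottles and other things on the bench where they stand.

Things in the scene. Friction and masses are not known exactly. Their poses are not given: they have to be found in the camera images.
- cabinet: Bench-top cabinet, grey steel with two blue drawer fronts, 176 deep (x) x 210 wide (y) x 140 mm high, fixed. Origin: centre of underside; x points into the cabinet, away from its drawer fronts; z up. Front face: the plane x = -88 mm, shut fronts flush with it. Lower opening 12 to 83 mm high, steel rail 83 to 88, upper opening 88 to 128.
- upper_drawer (a joint): Slide of the shallow upper drawer in m: 0 shut (flush), up to 0.166 drawn out along the cabinet's -x. Starts 0.10 to 0.166 open, over the lower drawer. Its recess is clear of the cabinet for a gripper from above only from about 0.15. Moves at about 1.5 N.
- lower_drawer (a joint): Slide of the deeper lower drawer in m: 0 shut (flush), up to 0.166 drawn out along the cabinet's -x. Starts 0.156 to 0.166 open. Moves at about 1.5 N.
- upper_drawer_bay (a point): Floor centre of the upper foam recess, 94 mm above the bench; moves with the drawer, axes as the cabinet. Recess 82 (x) x 120 mm (y), foam 16 mm thick; finger notches midway along its front and rear sides, 52 mm along y, 32 mm farther out in x. Module lies flat in it, length along y, either way round; lying proud it fouls the cabinet. Front's inner side is 73 mm to -x, its top 32 mm up.
- lower_drawer_bay (a point): Floor centre of the lower foam recess, 18 mm above the bench; moves with the drawer, axes as the cabinet. Recess 82 (x) x 166 mm (y), foam 24 mm thick, notches as in the upper. Meter lies in it face up, length along y, either way round; lying proud it fouls the cabinet. Front's inner side is 73 mm to -x, its top 63 mm up; drawer walls 50 mm up.
- upper_drawer_front (a point): Centre of the outer face of the upper drawer front (194 wide, 37 mm high, 10 mm thick); moves with the drawer. Push along the cabinet's +x to shut, hook behind it to draw out.
- lower_drawer_front (a point): Centre of the outer face of the lower drawer front (194 wide, 68 mm high, 10 mm thick), likewise. Nearly shut, the cabinet's face stands straight above it, so push with the tool leaning back.
- meter_stand: Sloping stand of grey sheet steel, base 128 (x) x 66 mm, fixed. Origin: centre of underside. Its back plate, 50 mm wide, rises towards its +x at 32 degrees from horizontal to about 97 mm height; a lip at the low end holds the meter.
- multimeter: Orange hand-held multimeter, case 150 long (x) x 68 wide (y) x 33 mm thick, dial knob 33 mm across up to 48 mm above its back; about 0.38 kg. Origin: centre of its back; z out of its face, x towards the display end. Starts leaning on the stand, display end up, x axis rising at 32 degrees. Grip across the 68 mm width at the middle.
- module_case: Grey plug-in module, flat box 70 wide (x) x 104 long (y from -49 to +55 mm) x 22 mm high, 0.21 kg. Origin: underside, near the centre; z up. Starts lying flat on top of the cabinet. Grip across the 70 mm width; its y must end up along the recess's y.
- ipa_bottle: White solvent bottle with blue pump collar, 56 mm across, 151 mm high; leave alone. Origin: centre of underside.
- flux_bottle: Brown flux dropper bottle, 33 mm across, 109 mm high; leave alone. Origin: centre of underside.
- tip_cleaner: Black tip-cleaner tin with brass wool, 62 mm across, 40 mm high; leave alone. Origin: centre of underside.
- mouse: Black computer mouse, 57 x 100 x 36 mm; leave alone. Origin: centre of underside.
- screw_tray: Steel dish of screws, 70 mm across, 18 mm high; leave alone. Origin: centre of underside.

How it is judged:
By the outcome, as a careful person would: the job done as asked, in the order asked, and still so for the second after the job is handed in, with the robot touching nothing.
It also fails if it takes over 72 s, if anything falls off the work surface, if the arm or the gripper's body presses on something with over 40 N, if the wrist force passes 120 N, or if a joint passes its speed limit or range.

## Working session

There is one attempt and no reset: what is moved stays moved. The work goes in short steps, Python scripts to look and compute and a tool call to move; the robot and the scene stay as the last step left them, time stands still between calls to the robot, and variables do not carry over. Pictures are saved under pics/ and viewed, at most 11 in all, crops included, and the job is handed in when it is done.

Besides the shell and the picture viewer there is one more tool, called as a command line: name --argument value ..., lists and objects as JSON in quotes. servo_tool: Moves the arm, as the interface text tells. Its arguments: {"type":"object","properties":{"rows":{"type":"array","items":{"type":"number","minimum":-1,"maximum":1}}},"required":["rows"]}

```bash
ls; mkdir -p pics; python3 - <<'E'
from workcell import r,cams
import cv2,numpy as np
s=r.state(); print(s)
for n in("side","top"):
    c=cams.capture(n); np.savez(f"{n}0.npz",**c)
    print(n,c["vfov"],c["cx"],c["cy"],np.round(c["view"],3).tolist())
    cv2.imwrite(f"pics/{n}0.png",c["color"][:,:,::-1])
E
```

```text
pics
{'clock': 0.0, 'qpos': array([ 9.58531850e-01,  2.07423408e-01,  1.54300138e+00, -9.53494844e-06,
        1.39346132e+00, -1.50500148e-01]), 'joint_vel': array([ 0.00110002, -0.00200459,  0.00077017, -0.00083784,  0.0004861 ,
       -0.00092972]), 'joint_efforts': array([-1.99401152e-04, -3.83029640e+01, -2.91594082e+01, -3.50433074e-04,
        1.04754415e-02, -4.66961083e-06]), 'position': array([255.77474077, 514.17925075, 252.10125941]), 'tool_rot': array([ 2.28835394e-01,  9.73464456e-01, -1.06608201e-03, -4.22461481e-04]), 'force': array([-0.65049917, -0.03353443,  0.43442754]), 'ft_torque': array([-0.01521376, -0.0227926 , -0.02554066]), 'grasp_force': 0.0, 'opening': 85.30867217603942}
side 52.24500052754732 279.1529386976836 214.4578859105026 [[0.996, -0.089, -0.014, -557.539], [-0.079, -0.801, -0.593, 123.659], [0.042, 0.591, -0.805, 1050.368], [0.0, 0.0, 0.0, 1.0]]
top 43.34343832887314 273.12961186645714 216.2434389943076 [[-0.348, -0.937, -0.003, 211.098], [-0.845, 0.315, -0.433, 516.278], [0.407, -0.148, -0.902, 1395.617], [0.0, 0.0, 0.0, 1.0]]
```

View pics/top0.png

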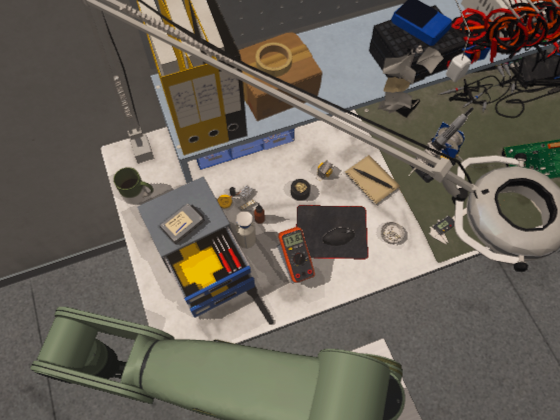

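View pics/side0.png

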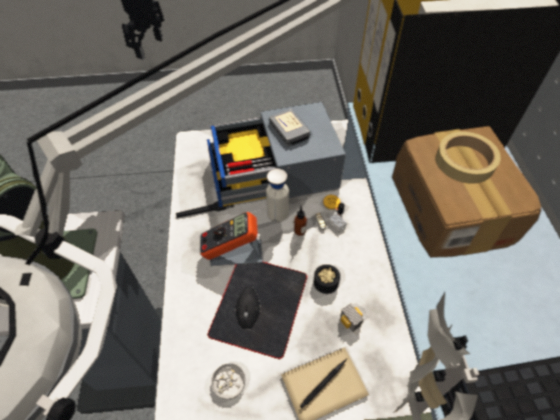

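The top view shows the cabinet at about (185,215) with the module at (182,222), the open drawer with yellow foam at (208,270), and the meter at (296,255). The side view shows the cabinet at (300,150), the drawer at (245,150), and the meter at (230,235). The white bottle stands at (277,190).

```bash
cat > h.py <<'E'
import numpy as np,cv2
def load(n): return dict(np.load(n))
def cloud(c):
    h,w=c["range_z"].shape; f=h/2/np.tan(np.radians(float(c["vfov"]))/2)
    v,u=np.mgrid[:h,:w]; z=c["range_z"].astype(float)
    P=np.stack([(u-c["cx"])*z/f,(v-c["cy"])*z/f,z],-1)
    V=c["view"]; W=(P-V[:3,3])@V[:3,:3]
    W[z<=0]=np.nan
    return W
def rect(pts):
    (cx,cy),(a,b),t=cv2.minAreaRect(pts[:,:2].astype(np.float32)); return [round(x,1) for x in(cx,cy,a,b,t)]
E
python3 - <<'E'
from h import *
for n,(x0,y0,x1,y1) in(("side",(150,80,370,290)),("top",(120,160,340,330))):
    c=load(n+"0.npz");W=cloud(c);col=c["color"]
    print(n,"valid",np.isfinite(W[...,2]).mean())
    cv2.imwrite(f"pics/{n}0c.png",cv2.resize(col[y0:y1,x0:x1,::-1],None,fx=3.2,fy=2.8 if n=="side" else 3.2,interpolation=cv2.INTER_CUBIC))
    hsv=cv2.cvtColor(col,cv2.COLOR_RGB2HSV)
    m=np.zeros(W.shape[:2],bool);m[y0:y1,x0:x1]=1
    Z=W[...,2]
    zz=Z[m]; print("z hist",[(int(b),int(k)) for k,b in zip(*np.histogram(zz[np.isfinite(zz)],np.arange(-10,200,10)))])
    for nm,k in(("cabtop",m&(abs(Z-140)<6)&(hsv[...,1]<90)),("module",m&(abs(Z-162)<5)),("orange",m&(hsv[...,1]>170)&((hsv[...,0]<10)|(hsv[...,0]>174))&(Z>10)),("foamyel",m&(hsv[...,1]>170)&(abs(hsv[...,0].astype(int)-26)<6))):
        k=cv2.morphologyEx(k.astype(np.uint8),cv2.MORPH_OPEN,np.ones((2,2)))
        nl,L,st,_=cv2.connectedComponentsWithStats(k)
        i=1+np.argmax(st[1:,4]);p=W[L==i]
        p=p[np.isfinite(p[:,2])]
        print(nm,len(p),st[i],rect(p),"z",np.round(np.percentile(p[:,2],[5,50,95]),1), "mean",p.mean(0).round(1))
E
```

```text
side valid 0.996062925170068
z hist [(-10, 11902), (0, 6500), (10, 804), (20, 557), (30, 937), (40, 538), (50, 559), (60, 635), (70, 567), (80, 595), (90, 1822), (100, 1534), (110, 989), (120, 1033), (130, 2538), (140, 836), (150, 433), (160, 508), (170, 21), (180, 19)]
cabtop 2882 [ 262  103   85   65 2892] [755.4, 792.3, 1347.2, 232.9, 78.6] z [135.2 138.6 141.4] mean [653.5 241.3 134.8]
module 715 [271 110  40  32 717] [619.7, 266.3, 82.9, 102.8, 23.5] z [156.7 160.5 163.1] mean [613.9 260.7 160.3]
orange 622 [203 214  55  46 625] [469.2, -15.4, 172.5, 85.6, 39.7] z [ 44.8  95.6 126.7] mean [458.  -33.8  91.2]
foamyel 1091 [ 221  130   49   32 1098] [492.6, 262.3, 129.9, 130.2, 5.3] z [ 90.3  93.  108.5] mean [493.8 266.5  94.2]
top valid 0.995922619047619
z hist [(-10, 9393), (0, 11969), (10, 702), (20, 408), (30, 752), (40, 488), (50, 305), (60, 375), (70, 419), (80, 593), (90, 1948), (100, 1128), (110, 899), (120, 732), (130, 1657), (140, 1866), (150, 388), (160, 651), (170, 16), (180, 14)]
cabtop 3028 [ 139  178   92   81 3036] [677.4, 252.3, 253.6, 229.4, 7.9] z [134.  140.1 145.9] mean [639.2 255.2 139.2]
module 750 [162 205  42  37 750] [608.2, 264.9, 65.9, 104.3, 23.0] z [155.6 161.8 166.5] mean [606.  265.2 161.5]
orange 116 [282 245  15  38 118] [420.1, 21.9, 96.5, 8.2, 2.1] z [ 54.2  82.6 110. ] mean [419.   21.8  82.5]
foamyel 1421 [ 175  244   49   46 1426] [492.0, 262.3, 145.1, 118.4, 8.6] z [89.  94.3 99.9] mean [494.2 262.5  94.6]
```

View pics/side0c.png

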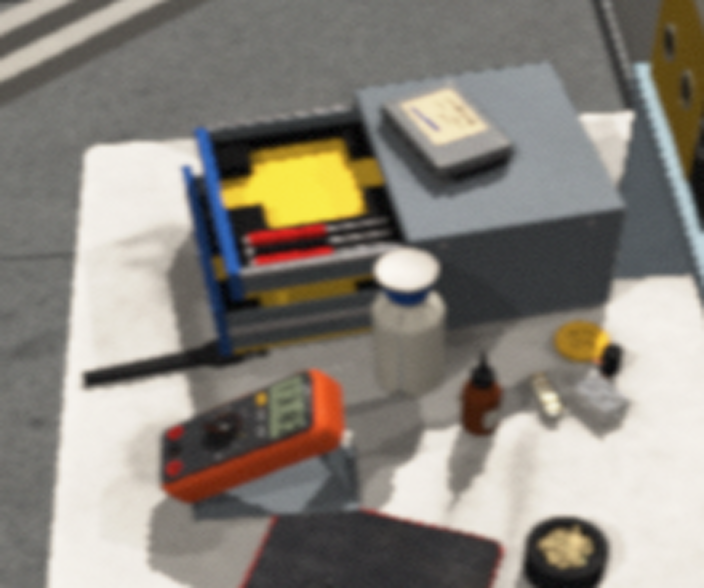

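View pics/top0c.png

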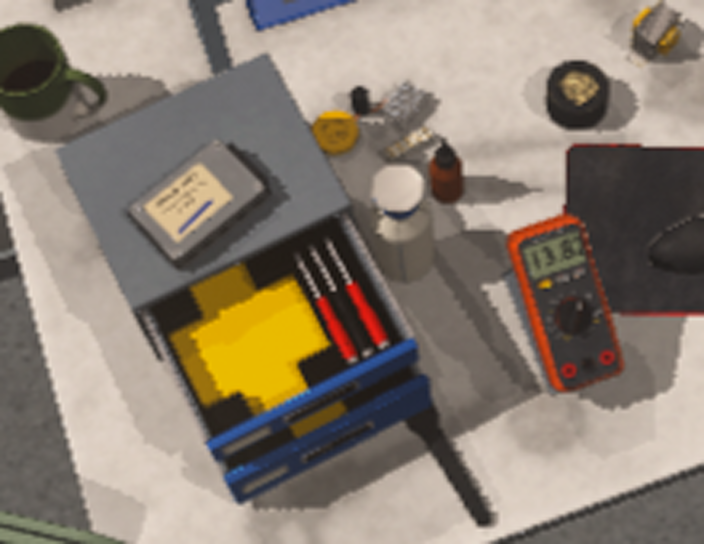

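The crops show the upper drawer partly open: its front is at about (215,210) in the side crop, with the lower front just beyond it. The module lies skewed on the cabinet top. The white bottle stands close to the cabinet's right side, and the meter is display end up on its stand.

```bash
cat > m.py <<'E'
from h import *
import sys
def meas(files):
  for n in files:
    c=load(n);W=cloud(c);hsv=cv2.cvtColor(c["color"],cv2.COLOR_RGB2HSV).astype(int);X,Y,Z=W[...,0],W[...,1],W[...,2]
    H,S,V=hsv[...,0],hsv[...,1],hsv[...,2]
    box=lambda a,b,d,e:(X>a)&(X<b)&(Y>d)&(Y<e)
    cab=box(520,790,130,390)&(Z>128)
    print(n)
    blue=(S>120)&(abs(H-112)<10)&box(330,700,130,390)
    orange=(S>150)&((H<12)|(H>172))
    for nm,k in(("cab",cab),("module",box(520,760,150,370)&(Z>153)&(Z<172)),("blueU",blue&(Z>118)),("blueL",blue&(Z<88)&(Z>72)),("blueUface",blue&(Z>90)&(Z<118)),
       ("meter",box(350,620,-110,60)&(Z>25)),("bottle",box(480,620,80,170)&(Z>60)),("iron",box(250,420,50,200)&(Z>6)&(Z<60))):
        k=cv2.morphologyEx(k.astype(np.uint8),cv2.MORPH_OPEN,np.ones((2,2)))
        nl,L,st,_=cv2.connectedComponentsWithStats(k)
        if nl<2: print(nm,None);continue
        i=1+np.argmax(st[1:,4]);p=W[L==i]
        print(nm,len(p),rect(p),"z",np.round(np.percentile(p[:,2],[2,50,98]),1),"m",p.mean(0).round(1),"x",p[:,0].min().round(),p[:,0].max().round(),"y",p[:,1].min().round(),p[:,1].max().round())
        if nm=="cab": print("  corners",cv2.boxPoints(cv2.minAreaRect(p[:,:2].astype(np.float32))).round(1).tolist())
    # meter face
    k=box(350,620,-110,60)&(Z>35); p=W[k]
    q=p
    for t in(12,7,5,4):
        ce=q.mean(0);u,s,vt=np.linalg.svd(q-ce,full_matrices=False);nn=vt[2]*np.sign(vt[2,2]);q=p[abs((p-ce)@nn)<t]
    print(" plane",len(q),ce.round(1),"n",nn.round(3),"tilt",np.degrees(np.arccos(nn[2])).round(1))
    yaw=np.degrees(np.arctan2(-nn[1],-nn[0])); xa=np.array([0,0,1])-nn*nn[2];xa/=np.linalg.norm(xa);ya=np.cross(nn,xa)
    a,b=(q-ce)@xa,(q-ce)@ya
    r2=cv2.minAreaRect(np.stack([a,b],1).astype(np.float32)); print(" yaw",yaw.round(1),"facerect",np.round(r2[0],1),np.round(r2[1],1),round(r2[2],1),"centre",(ce+xa*r2[0][0]+ya*r2[0][1]).round(1))
if __name__=="__main__": meas(sys.argv[1:])
E
python3 m.py side0.npz top0.npz
```

```text
side0.npz
cab 3929 [741.3, 787.2, 1368.7, 94.5, 72.2] z [nan nan nan] m [nan nan nan] x nan nan y nan nan
  corners [[486.79998779296875, 150.1999969482422], [576.7999877929688, 121.19999694824219], [995.7999877929688, 1424.199951171875], [905.9000244140625, 1453.0999755859375]]
module 801 [619.5, 266.8, 89.5, 90.5, 29.1] z [nan nan nan] m [nan nan nan] x nan nan y nan nan
blueU 189 [424.6, 226.0, 8.4, 189.9, 7.3] z [nan nan nan] m [nan nan nan] x nan nan y nan nan
blueL 94 [404.0, 243.3, 7.5, 146.2, 7.0] z [29.  79.9 83.1] m [404.  242.7  71.5] x 393.0 413.0 y 171.0 316.0
blueUface 22 [434.5, 151.5, 7.7, 43.4, 5.6] z [ 39.9 100.2 111. ] m [435.6 137.6  93.4] x 429.0 440.0 y 130.0 173.0
meter 2721 [nan, nan, 0.0, 0.0, 0.0] z [nan nan nan] m [nan nan nan] x nan nan y nan nan
bottle 1388 [536.6, 146.9, 96.9, 154.0, 58.0] z [nan nan nan] m [nan nan nan] x nan nan y nan nan
iron 127 [341.7, 125.6, 80.0, 12.6, 11.0] z [nan nan nan] m [nan nan nan] x nan nan y nan nan
 plane 961 [511.6 -60.9 495. ] n [-0.462  0.872  0.162] tilt 80.7
 yaw -62.1 facerect [-161.   -21.9] [625.1 179.5] 9.1 cen
[... 331 characters left out ...]
 161.5 168.2] m [605.2 264.2 160.8] x 559.0 655.0 y 205.0 323.0
blueU 219 [417.6, 226.4, 6.6, 190.6, 7.8] z [nan nan nan] m [nan nan nan] x nan nan y nan nan
blueL 130 [403.9, 195.3, 7.8, 126.8, 8.0] z [nan nan nan] m [nan nan nan] x nan nan y nan nan
blueUface None
meter 1279 [459.9, -13.9, 60.7, 176.8, 63.4] z [nan nan nan] m [nan nan nan] x nan nan y nan nan
bottle 479 [578.3, 147.7, 41.7, 204.6, 89.9] z [nan nan nan] m [nan nan nan] x nan nan y nan nan
iron 181 [408.5, 154.4, 70.3, 51.8, 63.9] z [nan nan nan] m [nan nan nan] x nan nan y nan nan
 plane 502 [501.  -44.1 439.7] n [-0.473  0.862  0.184] tilt 79.4
 yaw -61.2 facerect [-96.9 -24.7] [621.2 187.4] 10.3 centre [470.8 -40.3 344.4]
```

```bash
sed -i 's/k=cv2.morphologyEx(k.astype(np.uint8),cv2.MORPH_OPEN,np.ones((2,2)))/k=(k\&(Z<175)).astype(np.uint8)/; s/cab=box(520,790,130,390)&(Z>128)/cab=box(500,790,100,390)\&(abs(Z-140)<7)/; s/(Z>35); p=W\[k\]/(Z>35)\&(Z<160); p=W[k]/' m.py; python3 m.py side0.npz top0.npz
python3 - <<'E'
# line fits of edges: cab outline via hull corners w/ trimmed
from h import *
for n in("side0.npz","top0.npz"):
    W=cloud(load(n));X,Y,Z=W[...,0],W[...,1],W[...,2]
    p=W[(Z>133)&(Z<175)&(X>500)&(X<800)&(Y>100)&(Y<400)]
    t=np.radians(8);ex=np.array([np.cos(t),np.sin(t)]);ey=np.array([-ex[1],ex[0]])
    a,b=p[:,:2]@ex,p[:,:2]@ey
    print(n,"a",np.percentile(a,[.2,1,2,98,99,99.8]).round(1),"b",np.percentile(b,[.2,1,2,98,99,99.8]).round(1))
E
```

```text
side0.npz
cab 2941 [642.4, 257.7, 176.1, 213.1, 7.9] z [134.9 138.6 142.6] m [650.  240.2 138.7] x 542.0 742.0 y 142.0 372.0
  corners [[540.5999755859375, 351.20001220703125], [569.7999877929688, 140.10000610351562], [744.2999877929688, 164.3000030517578], [715.0999755859375, 375.29998779296875]]
module 805 [612.8, 264.6, 69.3, 111.0, 22.7] z [154.1 160.4 163.7] m [612.4 260.4 160.1] x 564.0 659.0 y 206.0 326.0
blueU 190 [421.8, 225.3, 10.8, 190.0, 8.0] z [120.1 125.  128.5] m [423.3 216.1 124.9] x 405.0 438.0 y 131.0 319.0
blueL 134 [404.9, 219.5, 8.7, 181.1, 7.8] z [76.5 80.3 83.1] m [405.9 212.7  80.2] x 391.0 420.0 y 130.0 309.0
blueUface 23 [434.5, 131.9, 7.8, 2.6, 1.8] z [ 90.8 104.2 116. ] m [434.4 132.1 104.6] x 431.0 438.0 y 131.0 133.0
meter 1784 [440.2, -12.3, 66.0, 138.8, 89.9] z [ 40.   96.7 129.1] m [444.6 -20.2  93.2] x 371.0 510.0 y -45.0 21.0
bottle 1405 [550.1, 124.8, 140.0, 89.6, 0.1] z [ 62.6 114.  150. ] m [559.9 127.4 114.4] x 480.0 620.0 y 80.0 170.0
iron 236 [358.6, 127.9, 120.0, 30.9, 14.1] z [ 6.2  8.4 53.8] m [367.1 130.   12.6] x 298.0 420.0 y 113.0 155.0
[... 843 characters left out ...]
102.2] x 436.0 446.0 y 145.0 192.0
meter 1280 [438.1, -8.5, 68.5, 141.8, 89.8] z [ 52.9  97.4 131.3] m [432.9  -6.2  95.8] x 367.0 509.0 y -43.0 26.0
bottle 490 [549.9, 157.4, 140.8, 31.7, 3.4] z [ 95.3 118.  144.4] m [546.7 156.2 119.1] x 480.0 620.0 y 137.0 170.0
iron 312 [351.2, 151.5, 118.9, 73.2, 12.0] z [ 6.4 12.1 57.7] m [376.3 143.6  20.4] x 298.0 414.0 y 113.0 199.0
 plane 236 [438.6  -2.9  93.9] n [-0.182  0.751  0.635] tilt 50.6
 yaw -76.4 facerect [ 7.1 53.6] [253.6  99.5] 78.7 centre [491.8   5.3  99.5]
side0.npz a [557.7 568.6 580.  774.8 783.2 791.7] b [ 21.1  27.   33.4 264.7 267.7 270.8]
top0.npz a [555.9 569.8 581.4 756.2 768.6 773. ] b [ 21.9  28.5  36.8 267.3 269.3 271.2]
```

```bash
cat > g.py <<'E'
import numpy as np,sys
from scipy.spatial.transform import Rotation as R
C=np.array([641.,258.]);T=np.radians(8.0)
def P(a,b,z): return np.array([C[0]+np.cos(T)*a-np.sin(T)*b,C[1]+np.sin(T)*a+np.cos(T)*b,z])
def ab(p): d=np.array(p[:2])-C; return [round(float(d@[np.cos(T),np.sin(T)]),1),round(float(d@[-np.sin(T),np.cos(T)]),1),round(float(p[2]),1)]
def Rg(ty,lean=0,leandir=0):
    """tool pointing down with y axis at ty deg; then tips swung forward by lean deg towards world heading leandir"""
    t=np.radians(ty);y=np.array([np.cos(t),np.sin(t),0]);z=np.array([0,0,-1.]);x=np.cross(y,z)
    d=np.radians(leandir);ax=np.array([np.sin(d),-np.cos(d),0])
    return R.from_rotvec(ax*np.radians(lean))*R.from_matrix(np.stack([x,y,z],1))
def goal(pos,rot,verbose=True):
    from workcell import r
    s=r.state();cur=R.from_quat(s["tool_rot"]);p=np.array(s["position"])
    rv=(cur.inv()*rot).as_rotvec();d=rot.inv().apply(np.array(pos)-p)
    print("t %.2f"%s["clock"],"pos",p.round(1),"q",s["qpos"].round(2),"F",s["force"].round(1),"open %.1f grip %.0f"%(s["opening"],s["grasp_force"]))
    print(" turn deg",np.degrees(rv).round(2),"share",(rv/(np.pi/2)).round(4),"rows",np.ceil(np.degrees(np.abs(rv).max())/7).astype(int))
    print(" then shift mm",d.round(1),"share",(d/250).round(4))
E
python3 - <<'E'
from g import *;from h import *
goal(P(-192,0,200),Rg(8))
for n in("side0.npz","top0.npz"):
    c=load(n);W=cloud(c);X,Y,Z=W[...,0],W[...,1],W[...,2];hsv=cv2.cvtColor(c["color"],cv2.COLOR_RGB2HSV).astype(int)
    k=(Z>190)&(X>300)&(X<800)&(Y>-250)&(Y<600)
    p=W[k]; print(n,len(p))
    for i in range(300,800,100):
        q=p[(p[:,0]>=i)&(p[:,0]<i+100)]
        if len(q): print(i,np.percentile(q,[1,50,99],axis=0).round(0).tolist())
    k=(abs(X-550)<80)&(Y>60)&(Y<150)&(Z>100)&(Z<160)&(X-641<-20)
    d=W[k];a=(d[:,:2]-C);b=-np.sin(T)*a[:,0]+np.cos(T)*a[:,1]
    d=d[b<-112];print("bottle top",len(d),rect(d),d.mean(0).round(0))
    # meter plane with 32 deg tilt: RANSAC
    k=(X>360)&(X<520)&(Y>-60)&(Y<45)&(Z>45)&(Z<150);p=W[k];rng=np.random.default_rng(0);best=0
    for _ in range(3000):
        t=p[rng.choice(len(p),3,replace=False)];nn=np.cross(t[1]-t[0],t[2]-t[0]);l=np.linalg.norm(nn)
        if l<200: continue
        nn/=l;nn*=np.sign(nn[2])
        if abs(np.degrees(np.arccos(nn[2]))-32)>6: continue
        m=abs((p-t[0])@nn)<3
        if m.sum()>best: best=m.sum();bm=m
    q=p[bm];ce=q.mean(0);nn=np.linalg.svd(q-ce,full_matrices=False)[2][2];nn*=np.sign(nn[2])
    xa=np.array([0,0,1])-nn*nn[2];xa/=np.linalg.norm(xa);ya=np.cross(nn,xa)
    r2=cv2.minAreaRect(np.stack([(q-ce)@xa,(q-ce)@ya],1).astype(np.float32))
    print(" meter n",nn.round(3),"tilt",np.degrees(np.arccos(nn[2])).round(1),"yaw",np.degrees(np.arctan2(-nn[1],-nn[0])).round(1),len(q),len(p),"rect",np.round(r2[1],1),round(r2[2],1),"centre",(ce+xa*r2[0][0]+ya*r2[0][1]).round(1))
E
```

```text
t 0.10 pos [255.8 514.2 252.2] q [ 0.96  0.21  1.54  0.    1.39 -0.15] F [-0.1 -0.3  0.3] open 85.1 grip 0
 turn deg [-1.200e-01  4.000e-02  5.554e+01] share [-1.300e-03  5.000e-04  6.171e-01] rows 8
 then shift mm [-307.3  153.8   52.2] share [-1.2293  0.615   0.2089]
side0.npz 24954
300 [[308.0, -249.0, 595.0], [358.0, -216.0, 606.0], [399.0, -166.0, 638.0]]
400 [[401.0, -197.0, 597.0], [446.0, -145.0, 607.0], [499.0, -87.0, 641.0]]
500 [[501.0, -117.0, 600.0], [545.0, -66.0, 610.0], [599.0, -8.0, 642.0]]
600 [[601.0, -39.0, 602.0], [621.0, -8.0, 610.0], [667.0, 18.0, 614.0]]
700 [[744.0, -242.0, 239.0], [765.0, 22.0, 347.0], [799.0, 200.0, 570.0]]
bottle top 482 [566.0, 100.7, 50.7, 47.1, 34.8] [565.  96. 131.]
 meter n [-0.526 -0.022  0.85 ] tilt 31.8 yaw 2.4 968 1727 rect [ 63.1 145.9] 87.9 centre [431.5 -10.9  94.8]
top0.npz 14640
300 [[301.0, -249.0, 570.0], [347.0, -211.0, 607.0], [398.0, 515.0, 641.0]]
400 [[401.0, -190.0, 599.0], [449.0, -136.0, 609.0], [499.0, -79.0, 644.0]]
500 [[501.0, -109.0, 601.0], [548.0, -56.0, 612.0], [599.0, 1.0, 645.0]]
600 [[601.0, -27.0, 604.0], [651.0, 28.0, 615.0], [699.0, 80.0, 646.0]]
700 [[710.0, -194.0, 238.0], [752.0, 100.0, 398.0], [799.0, 210.0, 647.0]]
bottle top 334 [561.6, 102.2, 49.9, 50.5, 87.2] [559. 103. 134.]
 meter n [-0.533  0.004  0.846] tilt 32.2 yaw -0.4 669 1277 rect [144.8  65.1] 0.7 centre [429.   -8.3  95.6]
```

servo_tool --rows '[0, 0, 0.077, 0, 0, 0, 1, 0, 0, 0.077, 0, 0, 0, 1, 0, 0, 0.077, 0, 0, 0, 1, 0, 0, 0.077, 0, 0, 0, 1, 0, 0, 0.077, 0, 0, 0, 1, 0, 0, 0.077, 0, 0, 0, 1, 0, 0, 0.077, 0, 0, 0, 1, 0, 0, 0.077, 0, 0, 0, 1, 0, 0, 0, -0.123, 0.0615, 0.021, 1, 0, 0, 0, -0.123, 0.0615, 0.021, 1, 0, 0, 0, -0.123, 0.0615, 0.021, 1, 0, 0, 0, -0.123, 0.0615, 0.021, 1, 0, 0, 0, -0.123, 0.0615, 0.021, 1, 0, 0, 0, -0.123, 0.0615, 0.021, 1, 0, 0, 0, -0.123, 0.0615, 0.021, 1, 0, 0, 0, -0.123, 0.0615, 0.021, 1, 0, 0, 0, -0.123, 0.0615, 0.021, 1, 0, 0, 0, -0.123, 0.0615, 0.021, 1, 0, 0, 0, 0, 0, 0, 1, 0, 0, 0, 0, 0, 0, 1]'

```text
clock: 1.77
position: [452.0, 230.5, 200.0]
tool_rot: [0.657, 0.754, -0.001, -0.001]
force: [0.3, 0.8, -0.7]
opening: -0.0
grasp_force: 0.0
```

```bash
python3 -c "
from g import *
goal(P(-192,0,127),Rg(8))"
```

```text
t 1.77 pos [452.  230.5 200. ] q [0.3  0.12 1.76 0.   1.27 0.16] F [ 0.3  0.8 -0.7] open -0.0 grip 0
 turn deg [-0.11 -0.   -0.12] share [-0.0012 -0.     -0.0014] rows 1
 then shift mm [ 1. -1. 73.] share [ 0.0038 -0.0041  0.2919]
```

servo_tool --rows '[0, 0, 0, 0, 0, 0.073, 1, 0, 0, 0, 0, 0, 0.073, 1, 0, 0, 0, 0, 0, 0.073, 1, 0, 0, 0, 0, 0, 0.073, 1, 0, 0, 0, 0, 0, 0, 1]'

```text
clock: 2.18
position: [456.1, 234.3, 131.9]
tool_rot: [0.655, 0.756, 0.005, 0.003]
force: [1.5, -1.3, 14.7]
opening: -0.0
grasp_force: 7.5
```

servo_tool --rows '[0, 0, 0, 0, -0.017, 0, 1, 0, 0, 0, 0, -0.017, 0, 1, 0, 0, 0, 0, -0.017, 0, 1, 0, 0, 0, 0, -0.017, 0, 1, 0, 0, 0, 0, 0, 0, 1]'

```text
clock: 2.6
position: [437.4, 231.7, 131.9]
tool_rot: [0.654, 0.756, 0.004, 0.002]
force: [-0.7, -1.5, 15.3]
opening: 0.4
grasp_force: 7.3
```

Contact at z≈110 means the fingers came down on the foam, so the recess isn't centred in y. I'll lift the tool and measure the recess.

servo_tool --rows '[0, 0, 0, 0, 0, -0.1, 1, 0, 0, 0, 0, 0, -0.1, 1, 0, 0, 0, 0, 0, 0, 1]'

```text
clock: 2.85
position: [437.4, 232.2, 183.0]
tool_rot: [0.655, 0.756, 0.004, 0.002]
force: [1.0, 0.5, 1.3]
opening: 0.3
grasp_force: 0.0
```

```bash
python3 - <<'E'
from g import *;from h import *
for n in("side0.npz","top0.npz"):
    c=load(n);W=cloud(c);hsv=cv2.cvtColor(c["color"],cv2.COLOR_RGB2HSV).astype(int)
    k=(hsv[...,1]>150)&(abs(hsv[...,0]-26)<7)
    p=W[k&(abs(W[...,2]-94)<8)];d=p[:,:2]-C
    a=d@[np.cos(T),np.sin(T)];b=d@[-np.sin(T),np.cos(T)]
    m=(a>-240)&(a<-80)&(abs(b)<110);a,b=a[m],b[m]
    for lo in range(-220,-85,15):
        q=b[(a>=lo)&(a<lo+15)]
        if len(q)>5: print(n,lo,len(q),np.percentile(q,[2,98]).round(1))
    for nm,mm in(("recess b>60",b>62),("mid",abs(b-25)<20)):
        q=a[mm]; print(nm,np.percentile(q,[2,98]).round(1) if len(q) else None)
    k=(hsv[...,1]>150)&(abs(hsv[...,0]-26)<7)&(abs(W[...,2]-18)<12)
    p=W[k];d=p[:,:2]-C;a=d@[np.cos(T),np.sin(T)];b=d@[-np.sin(T),np.cos(T)];m=(a>-260)&(a<-80)&(abs(b)<110)
    if m.sum()>5: print("lower yellow",m.sum(),np.percentile(a[m],[2,98]).round(1),np.percentile(b[m],[2,98]).round(1))
E
```

```text
side0.npz -220 37 [-94.   54.3]
side0.npz -205 69 [-94.6  54.2]
side0.npz -190 121 [-96.3  85.3]
side0.npz -175 168 [-93.3  87.6]
side0.npz -160 164 [-94.2  87.4]
side0.npz -145 168 [-94.5  86.8]
side0.npz -130 164 [-17.9  86.9]
side0.npz -115 150 [-15.   86.9]
side0.npz -100 59 [19.  54.1]
recess b>60 [-180.6 -103.5]
mid [-210.2  -84.9]
lower yellow 130 [-232.6 -121.5] [-68.3  19.2]
top0.npz -205 94 [ 1.3 50.4]
top0.npz -190 136 [-29.1  79. ]
top0.npz -175 216 [-31.9  82.8]
top0.npz -160 217 [-31.3  82.9]
top0.npz -145 212 [-29.9  83.9]
top0.npz -130 222 [-31.7  83.8]
top0.npz -115 197 [-30.9  83.4]
top0.npz -100 84 [ 2.7 50.6]
recess b>60 [-176.6 -103.5]
mid [-202.6  -82.7]
lower yellow 63 [-214.8 -202.3] [-22.8  24.2]
```

```bash
python3 -c "
from g import *
goal(P(-186,27,183),Rg(8))"
```

```text
t 2.85 pos [437.4 232.2 183. ] q [0.31 0.1  1.81 0.   1.21 0.17] F [1.  0.5 1.3] open 0.3 grip 0
 turn deg [ 0.55 -0.13  0.23] share [ 0.0061 -0.0015  0.0025] rows 1
 then shift mm [24.2 19.2  0. ] share [0.0969 0.0768 0.0001]
```

servo_tool --rows '[0.006, -0.0015, 0.0025, 0, 0, 0, 1, 0, 0, 0, 0.049, 0.038, 0, 1, 0, 0, 0, 0.049, 0.038, 0, 1, 0, 0, 0, 0, 0, 0.075, 1, 0, 0, 0, 0, 0, 0.075, 1, 0, 0, 0, 0, 0, 0.05, 1, 0, 0, 0, 0, 0, 0.025, 1, 0, 0, 0, 0, 0, 0, 1]'

```text
clock: 3.52
position: [447.2, 256.1, 118.3]
tool_rot: [0.657, 0.754, -0.007, -0.004]
force: [0.6, 0.8, -0.1]
opening: -0.1
grasp_force: 0.0
```

```bash
python3 -c "
from g import *
goal(P(-227,27,127),Rg(8))
from workcell import r;print(ab(r.state()['position']))"
```

```text
t 3.52 pos [447.2 256.1 118.3] q [ 0.35  0.25  1.8  -0.    1.11  0.21] F [ 0.6  0.8 -0.1] open -0.1 grip 0
 turn deg [-0.91  0.2  -0.08] share [-0.0101  0.0023 -0.0008] rows 1
 then shift mm [  2.  -34.8  -8.7] share [ 0.0078 -0.1392 -0.0346]
[-192.2, 25.0, 118.3]
```

servo_tool --rows '[-0.01, 0.002, 0, 0, 0, -0.024, 1, 0, 0, 0, 0, -0.02, 0, 1, 0, 0, 0, 0, -0.02, 0, 1, 0, 0, 0, 0, -0.02, 0, 1, 0, 0, 0, 0, -0.02, 0, 1, 0, 0, 0, 0, -0.02, 0, 1, 0, 0, 0, 0, -0.02, 0, 1, 0, 0, 0, 0, -0.02, 0, 1, 0, 0, 0, 0, 0, 0, 1]'

```text
clock: 4.27
position: [414.1, 251.3, 127.0]
tool_rot: [0.657, 0.754, 0.002, 0.001]
force: [-0.1, -0.3, -0.0]
opening: -0.1
grasp_force: 0.0
```

```bash
cat > up.py <<'E'
from g import *;from h import *
from workcell import r,cams
def fronts():
  print("tool",ab(r.state()["position"]))
  for n in("side","top"):
    c=cams.capture(n);W=cloud(c);hsv=cv2.cvtColor(c["color"],cv2.COLOR_RGB2HSV).astype(int)
    X,Y,Z=W[...,0],W[...,1],W[...,2];k=(hsv[...,1]>120)&(abs(hsv[...,0]-112)<10)
    for nm,lo,hi in(("U",120,132),("L",76,86)):
        p=W[k&(Z>lo)&(Z<hi)];d=p[:,:2]-C;a=d@[np.cos(T),np.sin(T)];b=d@[-np.sin(T),np.cos(T)];m=(a>-270)&(a<-75)&(abs(b)<105)
        if m.sum()>5: print(n,nm,m.sum(),"mid a %.1f -> opening %.0f"%(np.median(a[m]),-np.median(a[m])-83))
  return c
if __name__=="__main__": fronts()
E
python3 up.py
```

```text
tool [-225.6, 25.0, 127.0]
side U 117 mid a -243.8 -> opening 161
side L 9 mid a -239.0 -> opening 156
top U 58 mid a -246.0 -> opening 163
```

servo_tool --rows '[0, 0, 0, 0, 0, -0.13, 1, 0, 0, 0, 0, 0, -0.13, 1, 0, 0, 0, 0, 0, -0.13, 0, 0, 0, 0, 0, 0, 0, -1]'

```text
clock: 4.7
position: [418.8, 253.1, 231.7]
tool_rot: [0.657, 0.754, 0.008, 0.005]
force: [0.8, 0.7, 1.3]
opening: 23.3
grasp_force: 0.0
```

```bash
python3 -c "
from g import *
goal((612,264.7,190),Rg(23))"
```

```text
t 4.70 pos [418.8 253.1 231.7] q [ 0.37  0.03  1.78 -0.    1.31  0.23] F [0.8 0.7 1.3] open 23.3 grip 0
 turn deg [  1.12  -0.08 -15.12] share [ 0.0124 -0.0009 -0.168 ] rows 3
 then shift mm [-64.8 182.4  41.7] share [-0.259   0.7294  0.1669]
```

servo_tool --rows '[0, 0, -0.056, 0, 0, 0, -1, 0, 0, -0.056, 0, 0, 0, -1, 0, 0, -0.056, 0, 0, 0, -1, 0, 0, 0, -0.043, 0.1215, 0, -1, 0, 0, 0, -0.043, 0.1215, 0, -1, 0, 0, 0, -0.043, 0.1215, 0, -1, 0, 0, 0, -0.043, 0.1215, 0, -1, 0, 0, 0, -0.043, 0.1215, 0, -1, 0, 0, 0, -0.043, 0.1215, 0, -1, 0, 0, 0, 0, 0, 0, -1, 0, 0, 0, 0, 0, 0, -1]'

```text
clock: 5.62
position: [608.5, 262.7, 223.9]
tool_rot: [0.552, 0.834, 0.001, 0.001]
force: [-1.7, -0.6, -0.7]
opening: 85.6
grasp_force: 0.0
```

```bash
python3 - <<'E'
from g import *;from h import *
from workcell import cams
goal((612,264.7,190),Rg(23))
a=cams.capture("top");cv2.imwrite("pics/t1.png",cv2.resize(a["color"][150:330,100:340,::-1],None,fx=3,fy=3))
E
```

```text
t 5.62 pos [608.5 262.7 223.9] q [ 0.28  0.41  1.34  0.    1.39 -0.12] F [-1.7 -0.6 -0.7] open 85.6 grip 0
 turn deg [ 0.22  0.02 -0.07] share [ 0.0024  0.0003 -0.0008] rows 1
 then shift mm [ 0.5  4.  33.9] share [0.0018 0.0162 0.1357]
```

View pics/t1.png

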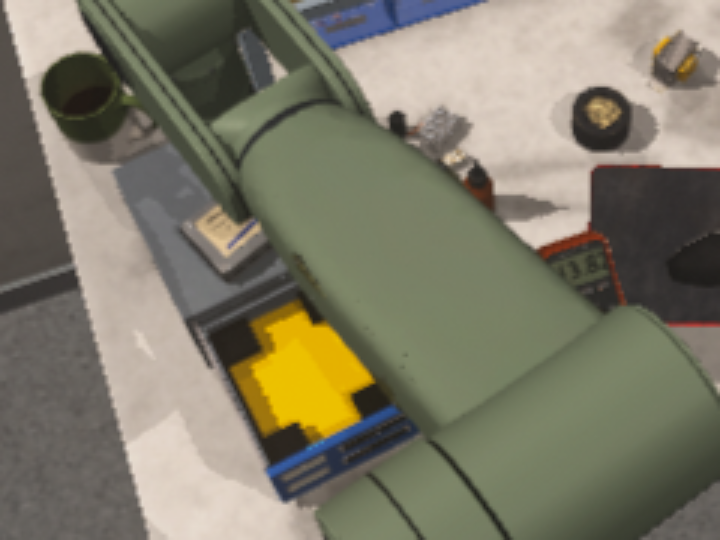

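The arm blocks the top view, but the drawer is clearly drawn out with its recess in the open. I'll go down carefully.

servo_tool --rows '[0, 0, 0, 0, 0.016, 0.06, -1, 0, 0, 0, 0, 0, 0.08, -1, 0, 0, 0, 0, 0, 0.06, -1, 0, 0, 0, 0, 0, 0.03, -1, 0, 0, 0, 0, 0, 0, -1]'

```text
clock: 6.08
position: [608.8, 264.5, 165.0]
tool_rot: [0.552, 0.834, 0.0, 0.0]
force: [-0.7, -0.8, -1.6]
opening: 85.7
grasp_force: 0.0
```

servo_tool --rows '[0, 0, 0, 0, 0, 0.014, -1, 0, 0, 0, 0, 0, 0.014, -1, 0, 0, 0, 0, 0, 0, -1]'

```text
clock: 6.33
position: [611.8, 265.0, 161.7]
tool_rot: [0.552, 0.834, 0.003, 0.002]
force: [0.1, 0.3, 1.0]
opening: 85.5
grasp_force: 0.0
```

servo_tool --rows '[0, 0, 0, 0, 0, 0, -1, 0, 0, 0, 0, 0, 0, 1, 0, 0, 0, 0, 0, 0, 1, 0, 0, 0, 0, 0, 0, 1, 0, 0, 0, 0, 0, 0, 1, 0, 0, 0, 0, 0, 0, 1]'

```text
clock: 6.83
position: [612.6, 265.1, 162.8]
tool_rot: [0.552, 0.834, 0.003, 0.003]
force: [-0.1, 1.0, 5.7]
opening: 68.9
grasp_force: 72.2
```

servo_tool --rows '[0, 0, 0, 0, 0, -0.04, 1, 0, 0, 0, 0, 0, -0.08, 1, 0, 0, 0, 0, 0, -0.12, 1, 0, 0, 0, 0, 0, -0.08, 1, 0, 0, 0, 0, 0, 0, 1]'

```text
clock: 7.25
position: [613.6, 265.4, 246.8]
tool_rot: [0.552, 0.834, 0.006, 0.005]
force: [0.4, 1.0, -1.3]
opening: 68.4
grasp_force: 71.3
```

```bash
python3 -c "
from g import *
goal(P(-167,27,200),Rg(8))"
```

```text
t 7.25 pos [613.6 265.4 246.8] q [ 0.28  0.4   1.31 -0.    1.42 -0.12] F [ 0.4  1.  -1.3] open 68.4 grip 71
 turn deg [ 0.87  0.   15.  ] share [0.0097 0.     0.1667] rows 3
 then shift mm [  15.8 -140.9   46.8] share [ 0.0632 -0.5634  0.187 ]
```

servo_tool --rows '[0, 0, 0.0555, 0, 0, 0, 1, 0, 0, 0.0555, 0, 0, 0, 1, 0, 0, 0.0555, 0, 0, 0, 1, 0, 0, 0, 0.012, -0.112, 0, 1, 0, 0, 0, 0.012, -0.112, 0, 1, 0, 0, 0, 0.013, -0.112, 0, 1, 0, 0, 0, 0.013, -0.112, 0, 1, 0, 0, 0, 0.013, -0.112, 0, 1, 0, 0, 0, 0, 0, 0, 1, 0, 0, 0, 0, 0, 0, 1]'

```text
clock: 8.08
position: [467.7, 260.4, 238.1]
tool_rot: [0.656, 0.755, 0.001, 0.001]
force: [-0.3, 0.6, -1.2]
opening: 68.4
grasp_force: 71.1
```

```bash
python3 -c "
from g import *
goal(P(-167,27,130),Rg(8))
from up import *
c=cams.capture('side');cv2.imwrite('pics/s1.png',cv2.resize(c['color'][80:260,150:390,::-1],None,fx=3,fy=3))"
```

```text
t 8.08 pos [467.7 260.4 238.1] q [ 0.35  0.13  1.66 -0.    1.35  0.21] F [-0.3  0.6 -1.2] open 68.4 grip 71
 turn deg [0.11 0.02 0.08] share [0.0012 0.0002 0.0009] rows 1
 then shift mm [  0.5   4.3 108.1] share [0.0021 0.0173 0.4322]
```

View pics/s1.png

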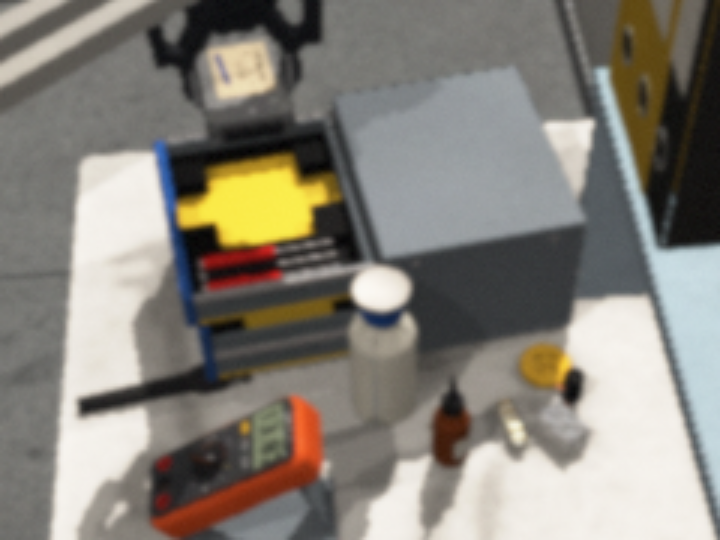

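The module is held level over the drawer at (245,80) in the crop, and the yellow recess is clear at (260,200). I'll measure the recess centre again.

```bash
python3 - <<'E'
from g import *;from h import *
from workcell import cams
c=cams.capture("side");W=cloud(c);hsv=cv2.cvtColor(c["color"],cv2.COLOR_RGB2HSV).astype(int)
p=W[(hsv[...,1]>150)&(abs(hsv[...,0]-26)<7)&(abs(W[...,2]-93)<5)];d=p[:,:2]-C
a=d@[np.cos(T),np.sin(T)];b=d@[-np.sin(T),np.cos(T)]
for nm,m,v in(("rec a",(b>58)&(b<86)|(b<-4)&(b>-30),a),("rec b",(a>-195)&(a<-140)&(b>-40),b),("notch b",(a<-212)&(b>-25),b),("all a",abs(b-27)<15,a)):
    print(nm,m.sum(),np.percentile(v[m],[3,97]).round(1),np.percentile(v[m],[3,97]).mean().round(1))
k=(W[...,2]>195)&(W[...,2]<250)&(abs(W[...,0]-470)<70)&(abs(W[...,1]-262)<90)
s=W[k&(hsv[...,2]>90)&(hsv[...,1]<110)];print("held label/module",len(s),rect(s),ab(s.mean(0)),np.percentile(s[:,2],[5,50,95]).round(0))
E
```

```text
rec a 346 [-207.2 -130. ] -168.6
rec b 585 [-14.6  86.8] 36.1
notch b 122 [17.5 54.5] 36.0
all a 396 [-237.2 -103.3] -170.3
held label/module 641 [469.9, 263.8, 78.2, 100.2, 4.5] [-170.1, 30.3, 236.9] [235. 237. 239.]
```

servo_tool --rows '[0, 0, 0, 0.002, 0.013, 0.08, 1, 0, 0, 0, 0, 0, 0.12, 1, 0, 0, 0, 0, 0, 0.12, 1, 0, 0, 0, 0, 0, 0.07, 1, 0, 0, 0, 0, 0, 0.03, 1, 0, 0, 0, 0, 0, 0, 1]'

```text
clock: 8.68
position: [473.3, 261.1, 132.7]
tool_rot: [0.656, 0.755, 0.0, 0.001]
force: [-0.2, -0.9, -2.5]
opening: 68.3
grasp_force: 71.1
```

```bash
python3 -c "
from g import *
goal(P(-168,27,118),Rg(8))"
```

```text
t 8.68 pos [473.3 261.1 132.7] q [ 0.34  0.27  1.74 -0.    1.14  0.21] F [-0.2 -0.9 -2.5] open 68.3 grip 71
 turn deg [ 0.06  0.02 -0.03] share [ 0.0007  0.0003 -0.0003] rows 1
 then shift mm [ 0.6 -2.4 14.7] share [ 0.0023 -0.0096  0.0587]
```

servo_tool --rows '[0, 0, 0, 0, -0.008, 0.02, 1, 0, 0, 0, 0, 0, 0.02, 1, 0, 0, 0, 0, 0, 0.01, 1, 0, 0, 0, 0, 0, 0.005, 1, 0, 0, 0, 0, 0, 0, 1]'

```text
clock: 9.1
position: [472.6, 261.8, 122.1]
tool_rot: [0.656, 0.755, 0.003, 0.002]
force: [-0.2, 0.6, -2.1]
opening: 68.5
grasp_force: 71.2
```

servo_tool --rows '[0, 0, 0, 0, 0, 0.008, 1, 0, 0, 0, 0, 0, 0.008, 1, 0, 0, 0, 0, 0, 0, 1, 0, 0, 0, 0, 0, 0, 1]'

```text
clock: 9.43
position: [472.2, 261.6, 117.6]
tool_rot: [0.656, 0.755, 0.003, 0.002]
force: [-0.1, 0.3, -3.3]
opening: 68.0
grasp_force: 71.2
```

servo_tool --rows '[0, 0, 0, 0, 0, 0.008, 1, 0, 0, 0, 0, 0, 0, 1, 0, 0, 0, 0, 0, 0, 1]'

```text
clock: 9.68
position: [473.3, 261.9, 116.7]
tool_rot: [0.656, 0.755, 0.004, 0.002]
force: [0.5, -0.4, 3.5]
opening: 67.9
grasp_force: 71.8
```

Contact, so the module is seated. Release and lift away.

servo_tool --rows '[0, 0, 0, 0, 0, 0, -1, 0, 0, 0, 0, 0, 0, -1, 0, 0, 0, 0, 0, 0, -1, 0, 0, 0, 0, 0, 0, -1, 0, 0, 0, 0, 0, -0.04, -1, 0, 0, 0, 0, 0, -0.1, -1, 0, 0, 0, 0, 0, -0.14, -1, 0, 0, 0, 0, 0, -0.14, -1, 0, 0, 0, 0, 0, 0, 1]'

```text
clock: 10.43
position: [476.4, 263.3, 229.9]
tool_rot: [0.656, 0.755, 0.01, 0.006]
force: [1.4, 2.1, 1.7]
opening: 75.8
grasp_force: 0.0
```

```bash
python3 - <<'E'
from g import *;from h import *
from workcell import cams
c=cams.capture("side");W=cloud(c);d=W[...,:2]-C;a=d@[np.cos(T),np.sin(T)];b=d@[-np.sin(T),np.cos(T)];Z=W[...,2]
k=(a>-235)&(a<-100)&(b>-40)&(b<90)&(Z>112.5)&(Z<125)
k=k&(a>-225)
n,L,st,_=cv2.connectedComponentsWithStats(k.astype(np.uint8));i=1+np.argmax(st[1:,4]);m=L==i
print(st[i],rect(W[m]),ab(W[m].mean(0)),np.percentile(Z[m],[5,50,95]).round(1))
A=np.c_[a[m],b[m],np.ones(m.sum())];co=np.linalg.lstsq(A,Z[m],rcond=None)[0];print("slope deg",np.degrees(co[:2]).round(2))
cv2.imwrite('pics/s2.png',cv2.resize(c['color'][80:260,150:390,::-1],None,fx=3,fy=3))
goal(P(-275,0,190),Rg(8))
E
```

```text
[223 127  31  31 639] [473.2, 263.7, 66.9, 103.5, 8.2] [-165.3, 26.9, 115.0] [112.9 114.9 117.3]
slope deg [ 0.07 -0.01]
t 10.48 pos [475.  262.8 226.7] q [ 0.35  0.15  1.66 -0.    1.31  0.21] F [ 0.6 -0.3 -0.7] open 68.6 grip 0
 turn deg [ 1.01 -0.18  0.01] share [ 0.0113 -0.002   0.0002] rows 1
 then shift mm [ -27.8 -111.3   36.7] share [-0.1113 -0.4451  0.147 ]
```

View pics/s2.png

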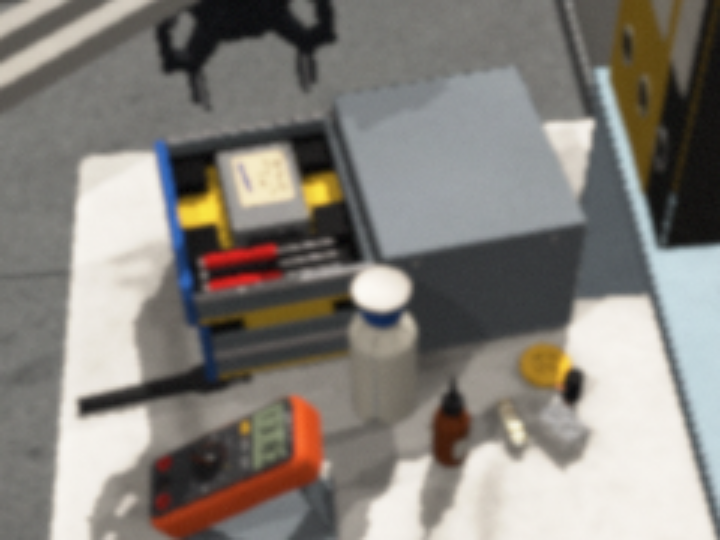

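The module lies flat and centred, with its top at z≈115. Next I'll close the fingers and go round in front of the upper drawer front.

servo_tool --rows '[0, 0, 0, -0.028, -0.111, 0, 1, 0, 0, 0, -0.028, -0.111, 0, 1, 0, 0, 0, -0.028, -0.111, 0, 1, 0, 0, 0, -0.028, -0.111, 0, 1, 0, 0, 0, 0, -0.01, 0.14, 1, 0, 0, 0, 0, 0, 0.14, 1, 0, 0, 0, 0, 0, 0.1, 1, 0, 0, 0, 0, 0, 0.04, 1, 0, 0, 0, 0, 0, 0, 1, 0, 0, 0, 0, 0, 0, 1]'

```text
clock: 11.32
position: [363.8, 218.1, 115.0]
tool_rot: [0.656, 0.755, 0.002, 0.002]
force: [0.4, -0.4, 0.4]
opening: -0.2
grasp_force: 0.0
```

```bash
python3 -c "
from g import *
goal(P(-103,0,122),Rg(8))"
```

```text
t 11.32 pos [363.8 218.1 115. ] q [ 0.34  0.06  2.03 -0.    1.05  0.2 ] F [ 0.4 -0.4  0.4] open -0.2 grip 0
 turn deg [ 0.3  -0.03  0.01] share [ 0.0034 -0.0004  0.0001] rows 1
 then shift mm [  0.9 177.   -7. ] share [ 0.0037  0.7081 -0.0281]
```

servo_tool --rows '[0, 0, 0, 0, 0.03, -0.026, 1, 0, 0, 0, 0, 0.04, 0, 1, 0, 0, 0, 0, 0.045, 0, 1, 0, 0, 0, 0, 0.045, 0, 1, 0, 0, 0, 0, 0.045, 0, 1, 0, 0, 0, 0, 0.045, 0, 1, 0, 0, 0, 0, 0.045, 0, 1, 0, 0, 0, 0, 0.045, 0, 1, 0, 0, 0, 0, 0.045, 0, 1, 0, 0, 0, 0, 0.045, 0, 1, 0, 0, 0, 0, 0.045, 0, 1, 0, 0, 0, 0, 0.045, 0, 1, 0, 0, 0, 0, 0.045, 0, 1, 0, 0, 0, 0, 0.03, 0, 1, 0, 0, 0, 0, 0.02, 0, 1, 0, 0, 0, 0, 0.01, 0, 1, 0, 0, 0, 0, 0, 0, 1]'

```text
clock: 12.73
position: [519.5, 239.9, 122.5]
tool_rot: [0.656, 0.755, 0.003, 0.002]
force: [-0.2, 0.3, 0.7]
opening: 0.4
grasp_force: 0.0
```

```bash
python3 -c "
from g import *
goal(P(-103,0,122),Rg(8))
import up;up.fronts()"
```

```text
t 12.73 pos [519.5 239.9 122.5] q [ 0.28  0.34  1.67 -0.    1.13  0.14] F [-0.2  0.3  0.7] open 0.4 grip 0
 turn deg [ 0.42 -0.04 -0.  ] share [ 0.0047 -0.0004 -0.    ] rows 1
 then shift mm [ 1.1 19.8  0.5] share [0.0042 0.0793 0.0019]
tool [-122.8, -1.1, 122.5]
side U 116 mid a -103.9 -> opening 21
side L 166 mid a -239.8 -> opening 157
top U 74 mid a -104.9 -> opening 22
top L 130 mid a -241.6 -> opening 159
```

servo_tool --rows '[0, 0, 0, 0, 0.02, 0, 1, 0, 0, 0, 0, 0.02, 0, 1, 0, 0, 0, 0, 0.02, 0, 1, 0, 0, 0, 0, 0.016, 0, 1, 0, 0, 0, 0, 0, 0, 1]'

```text
clock: 13.25
position: [538.3, 242.7, 122.7]
tool_rot: [0.656, 0.755, 0.003, 0.002]
force: [0.5, -0.8, -0.3]
opening: -0.1
grasp_force: 0.1
```

servo_tool --rows '[0, 0, 0, 0, 0.01, 0, 1, 0, 0, 0, 0, 0.01, 0, 1, 0, 0, 0, 0, 0, 0, 1]'

```text
clock: 13.5
position: [539.0, 242.8, 122.6]
tool_rot: [0.656, 0.755, -0.001, -0.001]
force: [-12.4, -1.8, 7.7]
opening: -0.2
grasp_force: 6.8
```

servo_tool --rows '[0, 0, 0, 0, -0.04, 0, 1, 0, 0, 0, 0, -0.12, 0, 1, 0, 0, 0, 0, -0.12, -0.06, 1, 0, 0, 0, 0, 0, -0.14, -1, 0, 0, 0, 0, 0, -0.14, -1, 0, 0, 0, 0, 0, -0.14, -1, 0, 0, 0, 0, 0, 0, -1, 0, 0, 0, 0, 0, 0, -1]'

```text
clock: 14.17
position: [474.8, 234.0, 246.1]
tool_rot: [0.656, 0.755, 0.006, 0.004]
force: [-0.2, -0.5, -0.8]
opening: 60.2
grasp_force: 0.0
```

```bash
python3 -c "
from g import *
import up;up.fronts()
goal((400,-9.5,200),Rg(90))"
```

```text
tool [-167.9, -0.6, 246.1]
side U 10 mid a -88.6 -> opening 6
side L 165 mid a -239.8 -> opening 157
top U 20 mid a -88.5 -> opening 6
top L 129 mid a -241.7 -> opening 159
t 14.27 pos [472.2 233.2 241.9] q [ 0.29  0.11  1.68 -0.    1.35  0.15] F [ 0.3 -0.1 -0.3] open 74.4 grip 0
 turn deg [  0.33   0.23 -81.99] share [ 0.0037  0.0026 -0.911 ] rows 12
 then shift mm [  72.2 -242.7   41.9] share [ 0.2888 -0.9708  0.1674]
```

servo_tool --rows '[0, 0, -0.076, 0, 0, 0, -1, 0, 0, -0.076, 0, 0, 0, -1, 0, 0, -0.076, 0, 0, 0, -1, 0, 0, -0.076, 0, 0, 0, -1, 0, 0, -0.076, 0, 0, 0, -1, 0, 0, -0.076, 0, 0, 0, -1, 0, 0, -0.076, 0, 0, 0, -1, 0, 0, -0.076, 0, 0, 0, -1, 0, 0, -0.076, 0, 0, 0, -1, 0, 0, -0.076, 0, 0, 0, -1, 0, 0, -0.076, 0, 0, 0, -1, 0, 0, -0.076, 0, 0, 0, -1]'

```text
clock: 15.27
position: [471.2, 232.9, 239.6]
tool_rot: [-0.004, 1.0, 0.0, 0.001]
force: [-0.8, -0.4, 0.2]
opening: 85.5
grasp_force: 0.0
```

servo_tool --rows '[0, 0, 0, 0.041, -0.139, 0, -1, 0, 0, 0, 0.041, -0.139, 0, -1, 0, 0, 0, 0.041, -0.139, 0, -1, 0, 0, 0, 0.041, -0.139, 0, -1, 0, 0, 0, 0.041, -0.139, 0, -1, 0, 0, 0, 0.041, -0.139, 0, -1, 0, 0, 0, 0.041, -0.139, 0, -1, 0, 0, 0, 0, 0, 0, -1, 0, 0, 0, 0, 0, 0, -1]'

```text
clock: 16.02
position: [399.7, -11.4, 239.7]
tool_rot: [0.002, 1.0, 0.001, 0.002]
force: [0.5, 0.3, -0.2]
opening: 85.8
grasp_force: 0.0
```

```bash
python3 -c "
from g import *
goal((405,-9.5,135),Rg(90,32,0))"
```

```text
t 16.02 pos [399.7 -11.4 239.7] q [-0.25 -0.17  1.96  0.    1.36 -1.82] F [ 0.5  0.3 -0.2] open 85.8 grip 0
 turn deg [  0.09 -31.82  -0.23] share [ 0.001  -0.3535 -0.0026] rows 5
 then shift mm [51.   1.9 91.6] share [0.204  0.0076 0.3662]
```

servo_tool --rows '[0, -0.0707, 0, 0, 0, 0, -1, 0, -0.0707, 0, 0, 0, 0, -1, 0, -0.0707, 0, 0, 0, 0, -1, 0, -0.0707, 0, 0, 0, 0, -1, 0, -0.0707, -0.002, 0, 0, 0, -1, 0, 0, 0, 0.068, 0.002, 0.122, -1, 0, 0, 0, 0.068, 0.003, 0.122, -1, 0, 0, 0, 0.068, 0.003, 0.122, -1, 0, 0, 0, 0, 0, 0, -1, 0, 0, 0, 0, 0, 0, -1]'

```text
clock: 16.85
position: [404.1, -5.9, 133.6]
tool_rot: [-0.002, 0.962, 0.003, 0.273]
force: [-0.1, 0.3, 0.6]
opening: 85.3
grasp_force: 0.0
```

```bash
python3 -c "
from g import *
goal((433.7,-9.5,89),Rg(90,32,0))
from up import *
c=cams.capture('side');cv2.imwrite('pics/s3.png',cv2.resize(c['color'][150:330,130:370,::-1],None,fx=3,fy=3))"
```

```text
t 16.85 pos [404.1  -5.9 133.6] q [-0.38 -0.35  2.43  0.38  0.57 -2.23] F [-0.1  0.3  0.6] open 85.3 grip 0
 turn deg [ 0.4  -0.29  0.18] share [ 0.0045 -0.0032  0.002 ] rows 1
 then shift mm [-1.4 -3.6 53.5] share [-0.0058 -0.0145  0.2139]
```

View pics/s3.png

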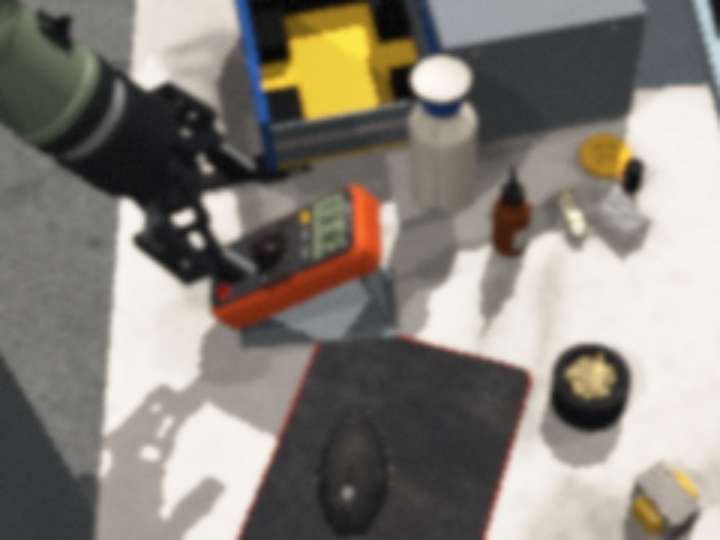

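The open jaws straddle the meter near mid-length, with the tips at about (245,265) and (295,170) in the crop. The lower recess is fully open to view and the bottles are undisturbed. I'll move in along the tool axis.

servo_tool --rows '[0.0045, -0.003, 0.002, -0.005, -0.0145, 0, -1, 0, 0, 0, 0, 0, 0.04, -1, 0, 0, 0, 0, 0, 0.05, -1, 0, 0, 0, 0, 0, 0.05, -1, 0, 0, 0, 0, 0, 0.04, -1, 0, 0, 0, 0, 0, 0.02, -1, 0, 0, 0, 0, 0, 0, -1, 0, 0, 0, 0, 0, 0, -1]'

```text
clock: 17.57
position: [435.5, -12.3, 96.8]
tool_rot: [0.0, 0.96, -0.003, 0.281]
force: [-0.5, -0.0, 0.2]
opening: 85.3
grasp_force: 0.0
```

```bash
python3 -c "
from g import *
goal((433.7,-9.5,89),Rg(90,32,0))"
```

```text
t 17.57 pos [435.5 -12.3  96.8] q [-0.35 -0.14  2.4   0.5   0.39 -2.34] F [-0.5 -0.   0.2] open 85.3 grip 0
 turn deg [-0.3   0.6   0.06] share [-0.0034  0.0066  0.0007] rows 1
 then shift mm [5.7 2.8 5.6] share [0.0227 0.011  0.0224]
```

servo_tool --rows '[-0.003, 0.0066, 0, 0.022, 0.011, 0, -1, 0, 0, 0, 0, 0, 0.02, -1, 0, 0, 0, 0, 0, 0, -1]'

```text
clock: 17.82
position: [432.3, -9.1, 88.0]
tool_rot: [-0.0, 0.962, -0.0, 0.274]
force: [-0.2, -0.8, 0.6]
opening: 85.1
grasp_force: 0.0
```

```bash
python3 -c "
from g import *
goal((433.7,-9.5,89),Rg(90,32,0))"
```

```text
t 17.82 pos [432.3  -9.1  88. ] q [-0.35 -0.12  2.4   0.51  0.38 -2.35] F [-0.2 -0.8  0.6] open 85.1 grip 0
 turn deg [-0.   -0.14  0.03] share [-0.     -0.0015  0.0004] rows 1
 then shift mm [-1.8 -0.4 -0.1] share [-0.0071 -0.0016 -0.0005]
```

Aligned. Close the gripper, then lift vertically: in the tool frame, up is −z·cos32 with x·sin32 (tool x = (−cos32, 0, −sin32)).

servo_tool --rows '[0, 0, 0, 0, 0, 0, 1, 0, 0, 0, 0, 0, 0, 1, 0, 0, 0, 0, 0, 0, 1, 0, 0, 0, 0, 0, 0, 1, 0, 0, 0, 0, 0, 0, 1]'

```text
clock: 18.23
position: [431.9, -8.8, 88.4]
tool_rot: [-0.0, 0.962, 0.0, 0.274]
force: [-13.1, 1.5, 16.0]
opening: 66.2
grasp_force: 61.3
```

servo_tool --rows '[0, 0, 0, 0, 0, -0.02, 1, 0, 0, 0, 0, 0, -0.03, 1, 0, 0, 0, 0, 0, 0, 1]'

```text
clock: 18.48
position: [424.8, -8.9, 98.6]
tool_rot: [-0.001, 0.962, 0.0, 0.274]
force: [-0.3, -0.9, -3.8]
opening: 65.4
grasp_force: 70.2
```

```bash
python3 -c "
from g import *
goal((432,-9.5,190),Rg(90,32,0))"
```

```text
t 18.48 pos [424.8  -8.9  98.6] q [-0.36 -0.17  2.41  0.47  0.42 -2.31] F [-0.3 -0.9 -3.8] open 65.4 grip 70
 turn deg [ 0.03 -0.21  0.06] share [ 0.0003 -0.0023  0.0006] rows 1
 then shift mm [-54.5  -0.6 -73.7] share [-0.2182 -0.0025 -0.295 ]
```

servo_tool --rows '[0, 0, 0, -0.055, 0, -0.074, 1, 0, 0, 0, -0.055, 0, -0.074, 1, 0, 0, 0, -0.055, 0, -0.074, 1, 0, 0, 0, -0.055, 0, -0.074, 1, 0, 0, 0, 0, 0, 0, 1]'

```text
clock: 18.9
position: [436.5, -10.2, 195.6]
tool_rot: [-0.001, 0.96, -0.002, 0.279]
force: [1.2, 0.0, -1.9]
opening: 65.5
grasp_force: 70.3
```

servo_tool --rows '[0, 0.06, 0, 0, 0, 0, 1, 0, 0.06, 0, 0, 0, 0, 1, 0, 0.06, 0, 0, 0, 0, 1, 0, 0.06, 0, 0, 0, 0, 1, 0, 0.06, 0, 0, 0, 0, 1, 0, 0.055, 0, 0, 0, 0, 1, 0, 0, 0, 0, 0, -0.1, 1, 0, 0, 0, 0, 0, -0.1, 1, 0, 0, 0, 0, 0, 0, 1]'

```text
clock: 19.65
position: [436.4, -9.4, 242.3]
tool_rot: [-0.001, 1.0, -0.0, 0.002]
force: [0.9, -0.8, -3.8]
opening: 65.6
grasp_force: 70.3
```

```bash
python3 -c "
from g import *
goal(P(-163,0.5,240),Rg(8))"
```

```text
t 19.65 pos [436.4  -9.4 242.3] q [-0.22 -0.09  1.88  0.    1.35 -1.79] F [ 0.9 -0.8 -3.8] open 65.6 grip 70
 turn deg [ 0.13  0.19 82.09] share [0.0014 0.0021 0.9121] rows 12
 then shift mm [236.8  76.8   2.3] share [0.9474 0.3072 0.009 ]
```

servo_tool --rows '[0, 0, 0.076, 0, 0, 0, 1, 0, 0, 0.076, 0, 0, 0, 1, 0, 0, 0.076, 0, 0, 0, 1, 0, 0, 0.076, 0, 0, 0, 1, 0, 0, 0.076, 0, 0, 0, 1, 0, 0, 0.076, 0, 0, 0, 1, 0, 0, 0.076, 0, 0, 0, 1, 0, 0, 0.076, 0, 0, 0, 1, 0, 0, 0.076, 0, 0, 0, 1, 0, 0, 0.076, 0, 0, 0, 1, 0, 0, 0.076, 0, 0, 0, 1, 0, 0, 0.076, 0, 0, 0, 1]'

```text
clock: 20.65
position: [432.3, -8.7, 237.5]
tool_rot: [0.658, 0.753, -0.001, -0.002]
force: [0.9, 0.0, -4.2]
opening: 65.9
grasp_force: 70.2
```

servo_tool --rows '[0, 0, 0, 0.135, 0.044, 0, 1, 0, 0, 0, 0.135, 0.044, 0, 1, 0, 0, 0, 0.135, 0.044, 0, 1, 0, 0, 0, 0.135, 0.044, 0, 1, 0, 0, 0, 0.135, 0.044, 0, 1, 0, 0, 0, 0.135, 0.044, 0, 1, 0, 0, 0, 0.135, 0.044, 0, 1, 0, 0, 0, 0, 0, 0, 1, 0, 0, 0, 0, 0, 0, 1]'

```text
clock: 21.4
position: [475.8, 236.9, 237.2]
tool_rot: [0.655, 0.756, -0.002, -0.002]
force: [-0.2, -1.3, -3.9]
opening: 65.7
grasp_force: 70.2
```

```bash
python3 - <<'E'
from g import *;from h import *
from workcell import cams
goal(P(-163,0.5,100),Rg(8))
for n in("side","top"):
    c=cams.capture(n);W=cloud(c);hsv=cv2.cvtColor(c["color"],cv2.COLOR_RGB2HSV).astype(int)
    H,S=hsv[...,0],hsv[...,1];d=W[...,:2]-C;a=d@[np.cos(T),np.sin(T)];b=d@[-np.sin(T),np.cos(T)];Z=W[...,2]
    m=(S>150)&((H<12)|(H>172))&(Z>180)&(Z<280)&(abs(W[...,0]-480)<120)
    if m.sum()>20: print(n,"meter",m.sum(),rect(W[m]),ab(W[m].mean(0)),"a",np.percentile(a[m],[1,99]).round(1),"b",np.percentile(b[m],[1,99]).round(1),"z",np.percentile(Z[m],[1,99]).round(0))
    y=(S>150)&(abs(H-26)<7)&(abs(Z-18)<7)&(a<-80)&(a>-250)&(abs(b)<100)
    if y.sum()>20:
        print(n,"recess",y.sum(),"a mid",np.percentile(a[y&(abs(b)<15)],[3,97]).round(1),"a side",np.percentile(a[y&(abs(b)>35)],[3,97]).round(1),"b",np.percentile(b[y&(a>-195)&(a<-130)],[2,98]).round(1),"notch b",np.percentile(b[y&(a<-210)],[3,97]).round(1))
    if n=="side": cv2.imwrite('pics/s4.png',cv2.resize(c['color'][60:260,130:390,::-1],None,fx=3,fy=3))
E
```

```text
t 21.40 pos [475.8 236.9 237.2] q [0.3  0.13 1.66 0.   1.35 0.16] F [-0.2 -1.3 -3.9] open 65.7 grip 70
 turn deg [-0.32  0.01  0.18] share [-0.0036  0.0001  0.0019] rows 1
 then shift mm [ -1.6   3.6 137.2] share [-0.0063  0.0142  0.5488]
side meter 372 [477.3, 215.5, 66.5, 118.3, 4.6] [-169.7, -58.8, 231.0] a [-200.1 -133.5] b [-76.9  31.2] z [212. 251.]
side recess 1244 a mid [-228.1  -96. ] a side [-199.6 -122.7] b [-43.9  84.4] notch b [-4. 27.]
top meter 222 [466.9, 279.8, 68.1, 55.8, 7.0] [-184.3, 53.0, 237.0] a [-203.4 -137.5] b [20.4 73.3] z [219. 249.]
top recess 844 a mid [-211.7 -134.8] a side [-193.  -126.8] b [-20.9  81.4] notch b [-20.7  22.8]
```

View pics/s4.png

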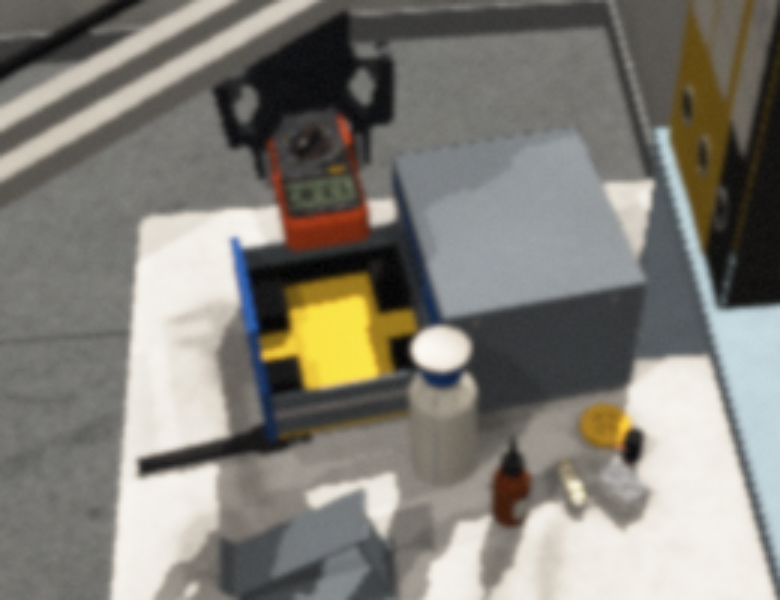

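The meter is held level and square over the lower recess, with its display towards the bottle side. The recess is free, the stand is empty and the bottles are untouched.

servo_tool --rows '[-0.003, 0, 0.002, 0.002, 0.018, 0.06, 1, 0, 0, 0, 0, 0, 0.12, 1, 0, 0, 0, 0, 0, 0.12, 1, 0, 0, 0, 0, 0, 0.12, 1, 0, 0, 0, 0, 0, 0.1, 1, 0, 0, 0, 0, 0, 0.08, 1, 0, 0, 0, 0, 0, 0.02, 1, 0, 0, 0, 0, 0, 0, 1, 0, 0, 0, 0, 0, 0, 1]'

```text
clock: 22.25
position: [482.4, 236.0, 85.8]
tool_rot: [0.658, 0.753, 0.001, 0.001]
force: [0.7, 0.1, -2.7]
opening: 65.4
grasp_force: 70.2
```

```bash
python3 -c "
from g import *
goal(P(-162,2.5,44),Rg(8))"
```

```text
t 22.25 pos [482.4 236.   85.8] q [ 0.29  0.33  1.78 -0.    1.04  0.16] F [ 0.7  0.1 -2.7] open 65.4 grip 70
 turn deg [ 0.2  -0.01 -0.31] share [ 0.0022 -0.0001 -0.0035] rows 1
 then shift mm [ 2.2 -1.8 41.8] share [ 0.009  -0.0073  0.1672]
```

servo_tool --rows '[0.002, 0, -0.0035, 0.008, -0.007, 0, 1, 0, 0, 0, 0, 0, 0.04, 1, 0, 0, 0, 0, 0, 0.04, 1, 0, 0, 0, 0, 0, 0.03, 1, 0, 0, 0, 0, 0, 0.02, 1, 0, 0, 0, 0, 0, 0.01, 1, 0, 0, 0, 0, 0, 0, 1, 0, 0, 0, 0, 0, 0, 1]'

```text
clock: 22.92
position: [479.7, 238.4, 50.0]
tool_rot: [0.656, 0.755, -0.0, -0.0]
force: [-0.2, -0.7, -4.1]
opening: 65.6
grasp_force: 70.2
```

servo_tool --rows '[0, 0, 0, 0, 0, 0.008, 1, 0, 0, 0, 0, 0, 0, 1, 0, 0, 0, 0, 0, 0, 1]'

```text
clock: 23.17
position: [480.0, 238.5, 48.5]
tool_rot: [0.656, 0.755, 0.0, 0.0]
force: [-0.3, 0.1, -3.8]
opening: 65.8
grasp_force: 70.2
```

servo_tool --rows '[0, 0, 0, 0, 0, 0.01, 1, 0, 0, 0, 0, 0, 0, 1, 0, 0, 0, 0, 0, 0, 1]'

```text
clock: 23.42
position: [480.6, 238.6, 46.4]
tool_rot: [0.656, 0.755, 0.001, 0.0]
force: [0.5, -0.3, -1.4]
opening: 66.1
grasp_force: 70.5
```

servo_tool --rows '[0, 0, 0, 0, 0, 0.008, 1, 0, 0, 0, 0, 0, 0, 1, 0, 0, 0, 0, 0, 0, 1]'

```text
clock: 23.67
position: [482.2, 238.9, 46.4]
tool_rot: [0.656, 0.755, 0.002, 0.001]
force: [0.2, -1.0, 8.0]
opening: 66.0
grasp_force: 72.0
```

servo_tool --rows '[0, 0, 0, 0, 0, 0.005, 1, 0, 0, 0, 0, 0, 0, 1, 0, 0, 0, 0, 0, 0, 1]'

```text
clock: 23.92
position: [483.2, 239.0, 46.3]
tool_rot: [0.656, 0.755, 0.002, 0.002]
force: [-0.2, -1.8, 14.3]
opening: 65.8
grasp_force: 72.9
```

servo_tool --rows '[0, 0, 0, 0, 0, -0.008, -1, 0, 0, 0, 0, 0, 0, -1, 0, 0, 0, 0, 0, 0, -1, 0, 0, 0, 0, 0, 0, -1, 0, 0, 0, 0, 0, -0.04, -1, 0, 0, 0, 0, 0, -0.08, -1, 0, 0, 0, 0, 0, -0.14, -1, 0, 0, 0, 0, 0, -0.14, -1, 0, 0, 0, 0, 0, -0.14, -1, 0, 0, 0, 0, 0, -0.14, 1, 0, 0, 0, 0, 0, 0, 1, 0, 0, 0, 0, 0, 0, 1]'

```text
clock: 24.92
position: [481.7, 239.0, 218.0]
tool_rot: [0.655, 0.755, 0.003, 0.002]
force: [-0.0, 0.2, -0.6]
opening: 51.7
grasp_force: 0.0
```

```bash
python3 - <<'E'
from g import *;from h import *
from workcell import cams
import up
c=cams.capture("side");W=cloud(c);d=W[...,:2]-C;a=d@[np.cos(T),np.sin(T)];b=d@[-np.sin(T),np.cos(T)];Z=W[...,2]
k=(a>-210)&(a<-110)&(abs(b)<85)&(Z>46)&(Z<57)
n,L,st,_=cv2.connectedComponentsWithStats(k.astype(np.uint8));i=1+np.argmax(st[1:,4]);m=L==i
print(st[i],rect(W[m]),ab(W[m].mean(0)),np.percentile(Z[m],[5,50,95]).round(1))
A=np.c_[a[m],b[m],np.ones(m.sum())];co=np.linalg.lstsq(A,Z[m],rcond=None)[0];print("slope deg",np.degrees(co[:2]).round(2))
cv2.imwrite('pics/s5.png',cv2.resize(c['color'][60:260,130:390,::-1],None,fx=3,fy=3))
up.fronts()
E
```

```text
[229 147  31  41 857] [483.2, 234.4, 65.4, 145.5, 7.2] [-159.9, -5.9, 51.7] [47.7 51.8 55.2]
slope deg [-0.03  0.1 ]
tool [-162.0, 3.1, 215.6]
side L 161 mid a -236.8 -> opening 154
top U 7 mid a -89.4 -> opening 6
top L 129 mid a -239.0 -> opening 156
```

View pics/s5.png

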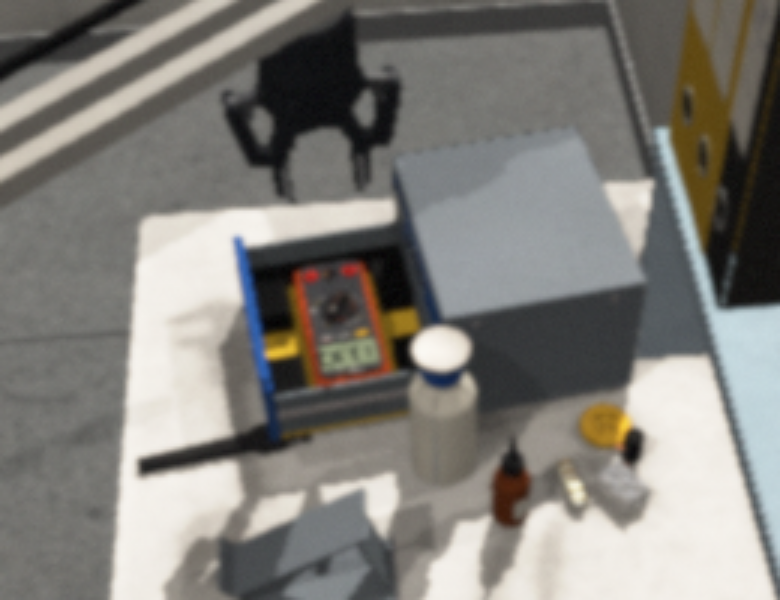

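The meter lies face up and flat in the recess, with its face at z≈52 and centred, and the fingers are clear. I'll push the lower front upright first, then finish with the tool leaning back.

```bash
python3 -c "
from g import *
goal(P(-275,5,77),Rg(8))"
```

```text
t 25.07 pos [478.6 238.  212.9] q [0.3  0.16 1.68 0.   1.3  0.16] F [ 1.1  0.2 -1.1] open 28.5 grip 0
 turn deg [-0.21  0.03  0.08] share [-0.0023  0.0003  0.0009] rows 1
 then shift mm [   2.2 -111.4  135.9] share [ 0.0087 -0.4457  0.5438]
```

servo_tool --rows '[0, 0, 0, 0.002, -0.115, 0, 1, 0, 0, 0, 0.002, -0.115, 0, 1, 0, 0, 0, 0.002, -0.115, 0, 1, 0, 0, 0, 0.002, -0.115, 0, 1, 0, 0, 0, 0, 0, 0, 1, 0, 0, 0, 0, 0, 0.12, 1, 0, 0, 0, 0, 0, 0.12, 1, 0, 0, 0, 0, 0, 0.12, 1, 0, 0, 0, 0, 0, 0.12, 1, 0, 0, 0, 0, 0, 0.06, 1, 0, 0, 0, 0, 0, 0, 1, 0, 0, 0, 0, 0, 0, 1]'

```text
clock: 26.07
position: [364.2, 223.6, 77.9]
tool_rot: [0.656, 0.755, -0.002, -0.001]
force: [0.1, 0.2, -0.1]
opening: -0.0
grasp_force: 0.0
```

```bash
python3 -c "
from g import *
goal(P(-165,5,77),Rg(8))"
```

```text
t 26.07 pos [364.2 223.6  77.9] q [0.35 0.14 2.04 0.   0.97 0.21] F [ 0.1  0.2 -0.1] open -0.0 grip 0
 turn deg [-0.3   0.06  0.07] share [-0.0033  0.0006  0.0008] rows 1
 then shift mm [  0.5 113.8   0.9] share [0.0022 0.4554 0.0035]
```

servo_tool --rows '[0, 0, 0, 0, 0.02, 0, 1, 0, 0, 0, 0, 0.03, 0, 1, 0, 0, 0, 0, 0.04, 0, 1, 0, 0, 0, 0, 0.04, 0, 1, 0, 0, 0, 0, 0.04, 0, 1, 0, 0, 0, 0, 0.04, 0, 1, 0, 0, 0, 0, 0.04, 0, 1, 0, 0, 0, 0, 0.04, 0, 1, 0, 0, 0, 0, 0.04, 0, 1, 0, 0, 0, 0, 0.04, 0, 1, 0, 0, 0, 0, 0.035, 0, 1, 0, 0, 0, 0, 0.025, 0, 1, 0, 0, 0, 0, 0.015, 0, 1, 0, 0, 0, 0, 0, 0, 1, 0, 0, 0, 0, -0.06, 0, 1, 0, 0, 0, 0, -0.06, 0, 1, 0, 0, 0, 0, 0, 0, 1]'

```text
clock: 27.48
position: [443.1, 235.1, 78.7]
tool_rot: [0.655, 0.755, -0.002, -0.001]
force: [-0.3, -0.5, -1.1]
opening: -0.1
grasp_force: 0.0
```

```bash
python3 -c "
from g import *
import up;up.fronts()
goal(P(-195,5,67),Rg(8,30,8))"
```

```text
tool [-199.1, 4.9, 78.7]
side U 9 mid a -152.4 -> opening 69
side L 138 mid a -145.4 -> opening 62
top L 51 mid a -146.9 -> opening 64
t 27.58 pos [446.2 235.7  79.7] q [ 0.31  0.28  1.86 -0.    1.01  0.17] F [-0.4 -0.3 -0.3] open -0.1 grip 0
 turn deg [-29.96  -0.03   0.1 ] share [-3.329e-01 -3.000e-04  1.100e-03] rows 5
 then shift mm [-0.1 -5.4 11.5] share [-0.0003 -0.0218  0.046 ]
```

servo_tool --rows '[-0.0666, 0, 0, 0, 0, 0, 1, -0.0666, 0, 0, 0, 0, 0, 1, -0.0666, 0, 0, 0, 0, 0, 1, -0.0666, 0, 0, 0, 0, 0, 1, -0.0666, 0, 0, 0, 0, 0, 1, 0, 0, 0, 0, -0.022, 0.045, 1, 0, 0, 0, 0, 0, 0, 1, 0, 0, 0, 0, 0, 0, 1]'

```text
clock: 28.25
position: [447.6, 236.0, 67.3]
tool_rot: [0.633, 0.73, 0.195, 0.169]
force: [1.0, -0.2, 0.1]
opening: 0.2
grasp_force: 0.0
```

```bash
python3 -c "
from g import *
goal(P(-111,5,67),Rg(8,30,8))"
```

```text
t 28.25 pos [447.6 236.   67.3] q [ 0.38  0.14  2.19 -0.38  0.33  0.58] F [ 1.  -0.2  0.1] open 0.2 grip 0
 turn deg [-0.04 -0.05  0.07] share [-0.0005 -0.0006  0.0008] rows 1
 then shift mm [-0.2 72.2 42. ] share [-0.0006  0.2888  0.168 ]
```

servo_tool --rows '[0, 0, 0, 0, 0.025, 0.0145, 1, 0, 0, 0, 0, 0.03, 0.0175, 1, 0, 0, 0, 0, 0.035, 0.02, 1, 0, 0, 0, 0, 0.035, 0.02, 1, 0, 0, 0, 0, 0.035, 0.02, 1, 0, 0, 0, 0, 0.035, 0.02, 1, 0, 0, 0, 0, 0.03, 0.0175, 1, 0, 0, 0, 0, 0.02, 0.0115, 1, 0, 0, 0, 0, 0.01, 0.006, 1, 0, 0, 0, 0, 0, 0, 1]'

```text
clock: 29.08
position: [520.9, 246.2, 67.3]
tool_rot: [0.633, 0.729, 0.196, 0.17]
force: [-0.3, 1.0, -0.6]
opening: -0.2
grasp_force: 0.0
```

```bash
python3 -c "
from g import *
import up;up.fronts()
goal(P(-111,5,67),Rg(8,30,8))"
```

```text
tool [-120.6, 5.1, 67.3]
side L 80 mid a -97.5 -> opening 14
top U 44 mid a -87.8 -> opening 5
top L 94 mid a -99.3 -> opening 16
t 29.18 pos [519.8 246.1  67. ] q [ 0.34  0.26  2.04 -0.3   0.35  0.46] F [ 0.4  0.6 -0.1] open -0.1 grip 0
 turn deg [-0.05 -0.04  0.07] share [-0.0006 -0.0004  0.0008] rows 1
 then shift mm [-0.1  9.3  5.3] share [-0.0003  0.0371  0.0212]
```

servo_tool --rows '[0, 0, 0, 0, 0.014, 0.008, 1, 0, 0, 0, 0, 0.014, 0.008, 1, 0, 0, 0, 0, 0.012, 0.007, 1, 0, 0, 0, 0, 0, 0, 1]'

```text
clock: 29.52
position: [531.8, 247.8, 67.2]
tool_rot: [0.633, 0.729, 0.195, 0.169]
force: [0.3, -0.7, -1.1]
opening: -0.2
grasp_force: 0.5
```

servo_tool --rows '[0, 0, 0, 0, 0.008, 0.005, 1, 0, 0, 0, 0, 0.006, 0.0035, 1, 0, 0, 0, 0, 0, 0, 1]'

```text
clock: 29.77
position: [535.1, 248.3, 66.8]
tool_rot: [0.633, 0.73, 0.195, 0.169]
force: [-1.7, -1.1, 0.2]
opening: 0.3
grasp_force: 0.0
```

```bash
python3 -c "
from g import *
import up;up.fronts()
goal(P(-106,5,67),Rg(8,30,8))"
```

```text
tool [-106.2, 5.1, 66.8]
side L 17 mid a -86.8 -> opening 4
top U 41 mid a -88.0 -> opening 5
top L 11 mid a -89.3 -> opening 6
t 29.87 pos [535.1 248.3  66.8] q [ 0.34  0.28  2.   -0.28  0.36  0.43] F [-2.7  0.1 -0.1] open 0.1 grip 0
 turn deg [-0.07 -0.04  0.07] share [-0.0008 -0.0004  0.0007] rows 1
 then shift mm [-0.1  0.3 -0.1] share [-0.0004  0.001  -0.0002]
```

servo_tool --rows '[0, 0, 0, 0, 0.008, 0.005, 1, 0, 0, 0, 0, 0, 0, 1]'

```text
clock: 30.03
position: [534.6, 248.0, 65.1]
tool_rot: [0.634, 0.73, 0.193, 0.168]
force: [-11.0, -1.4, 3.2]
opening: -0.4
grasp_force: 0.0
```

servo_tool --rows '[0, 0, 0, 0, 0.006, 0.0035, 1, 0, 0, 0, 0, 0, 0, 1]'

```text
clock: 30.2
position: [534.3, 247.9, 64.4]
tool_rot: [0.634, 0.731, 0.191, 0.167]
force: [-21.4, -2.9, 9.3]
opening: 0.1
grasp_force: 0.0
```

The drawer is against its stop. Back off and verify.

servo_tool --rows '[0, 0, 0, 0, -0.05, -0.03, 1, 0, 0, 0, 0, -0.12, -0.07, 1, 0, 0, 0, 0, -0.12, -0.07, 1, 0, 0, 0, 0, -0.04, -0.15, 1, 0, 0, 0, 0, -0.04, -0.15, 1, 0, 0, 0, 0, 0, -0.15, 1, 0, 0, 0, 0, 0, -0.15, 1, 0, 0, 0, 0, 0, 0, 1, 0, 0, 0, 0, 0, 0, 1]'

```text
clock: 30.95
position: [366.7, 225.5, 192.3]
tool_rot: [0.632, 0.729, 0.2, 0.171]
force: [0.3, 0.3, -0.6]
opening: -0.2
grasp_force: 0.0
```

```bash
python3 - <<'E'
from g import *;from h import *
from workcell import cams,r
print(r.state()["position"])
for n in("side","top"):
    c=cams.capture(n);W=cloud(c);hsv=cv2.cvtColor(c["color"],cv2.COLOR_RGB2HSV).astype(int)
    d=W[...,:2]-C;a=d@[np.cos(T),np.sin(T)];b=d@[-np.sin(T),np.cos(T)];Z=W[...,2];k=(hsv[...,1]>120)&(abs(hsv[...,0]-112)<10)&(abs(b)<105)&(a<-60)&(a>-130)
    for nm,lo,hi in(("U",90,128),("L",14,80)):
        m=k&(Z>lo)&(Z<hi)
        if m.sum()>5: print(n,nm,m.sum(),np.percentile(a[m],[5,50,95]).round(1))
    m=(abs(b)<100)&(Z>138-4)&(Z<146)&(a>-120)&(a<0);print(n,"cab front edge a",np.percentile(a[m],[1,3]).round(1))
    if n=="side": cv2.imwrite('pics/s6.png',cv2.resize(c['color'][60:260,130:390,::-1],None,fx=3,fy=3))
E
```

```text
[366.71229683 225.49683882 192.31786276]
side U 20 [-87.3 -87.  -86.4]
side L 43 [-88.3 -87.8 -86.1]
side cab front edge a [-85.9 -84.4]
top U 93 [-89.9 -87.8 -85.1]
top L 62 [-91.6 -88.8 -87.2]
top cab front edge a [-88.9 -87.5]
```

View pics/s6.png

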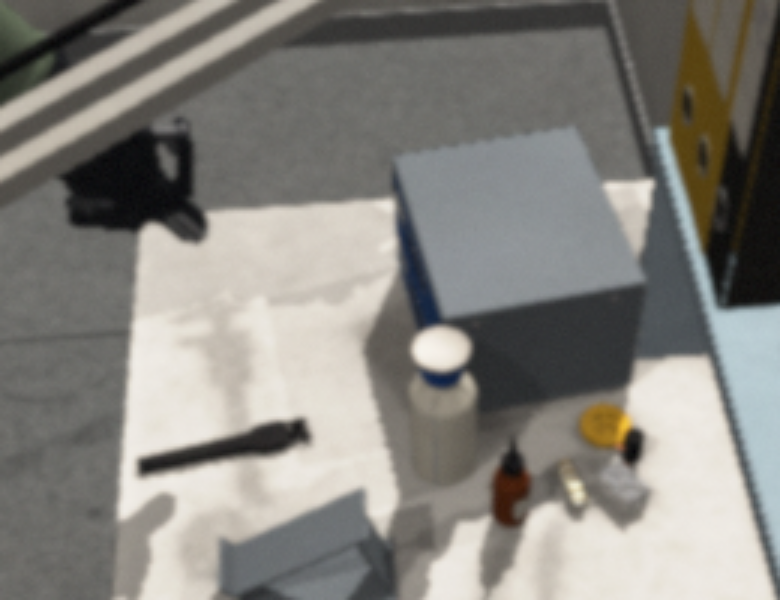

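Both fronts are flush with the cabinet face (a≈−88), the bench items stand where they were, and the gripper is clear.

```bash
python3 -c "
from workcell import hand_in
print(hand_in())"
```

```text
the job is handed in; nothing more can be done
None
```

The module lies flat in the upper drawer and the multimeter face up in the lower one. Both drawers are fully shut, the bench items are where they stood, and the job was handed in after about 31 s of robot time.

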